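# Hang up the soldered board carriers and set the batch tag

### The job

Close out the soldering batch: hang every board carrier that is on the bench by its keyhole on the screw of its own colour, slid down until it hangs fully home. Then hook the orange batch tag over the rail at the blue band and, keeping it on the rail, slide it along to the yellow mark and leave it hanging there. Do not disturb the spool, the bottle or the sponge tray.

Things in the scene. Friction and masses are not known exactly. Their poses are not given: they have to be found in the camera images.
- carrier_red: Loose red board carrier, 0.2 kg, may be absent. Upright plate 6 mm thick (mid-thickness x=0), 70 mm wide (y), narrowing above z 118 mm to a tab 40 mm wide up to z 168 mm. Foot 8 mm thick, x -65 to +3 mm, carries three fixed green circuit boards up to z 60 mm. +x is the plain back, to go against the upright board. Origin: underside of the foot, below the plate. z up.
- grip_red (a point): Grip point of the red carrier, at z 150 mm in the tab: pinch its 6 mm thickness (along the carrier's x). Only what is above z 120 mm sticks out over the upright board when hung.
- hole_red (a point): Centre of the red carrier's keyhole entry, 26 mm wide, at z 79 mm, mid-thickness. From it a slot 10 mm wide with a tapered lead-in runs UP to z 108 mm.
- seat_red (a point): Point of the red carrier at z 105 mm, mid-thickness, at the closed upper end of the slot: the screw's shank centre lies here when the carrier hangs fully home.
- screw_red: Fixed level screw with a red marker on the upright board's top edge above it and on its back. Axis along x: head (18 mm diameter, 4 mm thick) towards -x, board towards +x. Shank 6 mm diameter. Origin: shank centre line, half way between head and board (5.5 mm to each), 140 mm above the bench. z up. A hung carrier has the screw's yaw.
- carrier_blue: Loose blue board carrier, 0.2 kg, may be absent. Upright plate 6 mm thick (mid-thickness x=0), 70 mm wide (y), narrowing above z 118 mm to a tab 40 mm wide up to z 168 mm. Foot 8 mm thick, x -65 to +3 mm, carries three fixed green circuit boards up to z 60 mm. +x is the plain back, to go against the upright board. Origin: underside of the foot, below the plate. z up.
- grip_blue (a point): Grip point of the blue carrier, at z 150 mm in the tab: pinch its 6 mm thickness (along the carrier's x). Only what is above z 120 mm sticks out over the upright board when hung.
- hole_blue (a point): Centre of the blue carrier's keyhole entry, 26 mm wide, at z 79 mm, mid-thickness. From it a slot 10 mm wide with a tapered lead-in runs UP to z 108 mm.
- seat_blue (a point): Point of the blue carrier at z 105 mm, mid-thickness, at the closed upper end of the slot: the screw's shank centre lies here when the carrier hangs fully home.
- screw_blue: Fixed level screw with a blue marker on the upright board's top edge above it and on its back. Axis along x: head (18 mm diameter, 4 mm thick) towards -x, board towards +x. Shank 6 mm diameter. Origin: shank centre line, half way between head and board (5.5 mm to each), 140 mm above the bench. z up. A hung carrier has the screw's yaw.
- carrier_yellow: Loose yellow board carrier, 0.2 kg, may be absent. Upright plate 6 mm thick (mid-thickness x=0), 70 mm wide (y), narrowing above z 118 mm to a tab 40 mm wide up to z 168 mm. Foot 8 mm thick, x -65 to +3 mm, carries three fixed green circuit boards up to z 60 mm. +x is the plain back, to go against the upright board. Origin: underside of the foot, below the plate. z up.
- grip_yellow (a point): Grip point of the yellow carrier, at z 150 mm in the tab: pinch its 6 mm thickness (along the carrier's x). Only what is above z 120 mm sticks out over the upright board when hung.
- hole_yellow (a point): Centre of the yellow carrier's keyhole entry, 26 mm wide, at z 79 mm, mid-thickness. From it a slot 10 mm wide with a tapered lead-in runs UP to z 108 mm.
- seat_yellow (a point): Point of the yellow carrier at z 105 mm, mid-thickness, at the closed upper end of the slot: the screw's shank centre lies here when the carrier hangs fully home.
- screw_yellow: Fixed level screw with a yellow marker on the upright board's top edge above it and on its back. Axis along x: head (18 mm diameter, 4 mm thick) towards -x, board towards +x. Shank 6 mm diameter. Origin: shank centre line, half way between head and board (5.5 mm to each), 140 mm above the bench. z up. A hung carrier has the screw's yaw.
- board: Fixed white upright board, 320 mm wide (y), 20 mm thick (x), 155 mm high, with three screws 100 mm apart on its -x face. Origin: centre of its underside. A hung carrier's foot is 35 mm above the bench.
- rail: Fixed rail stand: round steel rail, 12 mm diameter, along the body's y, axis 124 mm above the bench, between posts that leave y -153 to +153 mm free; dark base plate 90 mm by 340 mm, 6 mm thick. Origin: centre of its underside, below the rail's middle. z up.
- rail_load (a point): Top of the rail (z 130 mm) at the middle of the blue loading band, at y -95 mm of the rail; a blue stripe also crosses the base plate there.
- mark: Yellow done mark: band 14 mm wide on the rail and a yellow stripe across the base plate, fixed, at y 30 to 85 mm of the rail (differs from start to start). Origin: on top of the rail at the middle of the band; axes as the rail's (y along it).
- tag: Loose orange tag, 0.15 kg. Plate 6 mm thick, 56 mm wide (y), mid-thickness x=0; foot 8 mm thick, x -18 to +44 mm. On its +x side a hook 30 mm wide, open downwards: 20 mm gap from the plate (x 3) to a lip (x 23 to 28 mm) from z 100 down to z 74 mm. Origin: underside of the foot, below the plate. z up. The foot spans both sides, so the rail enters from +x, under the raised lip. Hooked on, y is parallel to the rail, either way round.
- tag_hook (a point): Point of the tag at x 13 mm, z 100 mm: middle of the hook's underside, which rests on top of the rail when hooked on. The grip tab, 36 mm wide and 6 mm thick, stands above the plate (x 0) from z 106 to 156 mm: pinch its thickness (along the tag's x) at about z 134 mm.
- spool: Bystander: loose solder spool, 60 mm diameter, 50 mm high. Origin: centre of underside.
- flux: Bystander: loose white bottle with red cap, 48 mm diameter, 110 mm high. Origin: centre of underside.
- sponge_tray: Bystander: loose dark tray with a yellow sponge, 90 x 70 x 33 mm. Origin: centre of underside.
Things that resemble listed ones, but are neither listed nor needed, are in the scene too. What is shaped like the carrier_red but purple is not meant.

How it is judged (in metres and radians):
On the way, in this order (a step that is already met when the one before it is completed fails the run):
1. every carrier present hangs on the screw of its own colour, let go (distance between seat_red and screw_red below 0.008 m and angle between each of carrier_red, carrier_blue, carrier_yellow's own z axis and vertical below 0.2 rad and linear speed of each of carrier_red, carrier_blue, carrier_yellow below 0.03 m/s and contact force between the fingers and carrier_red below 0.1 N and distance between seat_blue and screw_blue below 0.008 m and contact force between the fingers and carrier_blue below 0.1 N and distance between seat_yellow and screw_yellow below 0.008 m and contact force between the fingers and carrier_yellow below 0.1 N), for 0.2 s.
2. the tag is hooked over the rail at the blue band (within 20 mm along the rail) (x of tag_hook in the frame of rail between -0.009 and 0.009 m and z of tag_hook in the frame of rail between 0.124 and 0.138 m and angle between the y axis of tag and the y axis of rail, either way round below 0.3 rad and y of tag_hook in the frame of rail_load between -0.02 and 0.02 m), for 0.1 s.
3. the tag, still on the rail, is on its way between the blue band and the mark (x of tag_hook in the frame of rail between -0.009 and 0.009 m and z of tag_hook in the frame of rail between 0.124 and 0.138 m and angle between the y axis of tag and the y axis of rail, either way round below 0.3 rad and y of tag_hook in the frame of rail_load between 0.04 and 0.09 m), for 0.05 s.
At the end, for the whole second after the job is handed in: Every carrier present hangs upright on the screw of its own colour with its seat point within 8 mm of the screw's origin; the tag hangs on the rail with the hook's middle within 12 mm of the yellow mark's middle along the rail; all at rest and released (all of step 1 and x of tag_hook in the frame of rail between -0.009 and 0.009 m and z of tag_hook in the frame of rail between 0.124 and 0.138 m and angle between the y axis of tag and the y axis of rail, either way round below 0.3 rad and y of tag_hook in the frame of mark between -0.012 and 0.012 m and linear speed of tag below 0.03 m/s and angle between tag's own z axis and vertical below 0.3 rad and contact force between the fingers and tag below 0.1 N); the robot touches nothing.
It fails at once if the spool is moved by more than 30 mm (distance of spool from where it was at the start of the episode above 0.03 m).
It fails at once if the flux is moved by more than 30 mm (distance of flux from where it was at the start of the episode above 0.03 m).
It fails at once if the sponge_tray is moved by more than 30 mm (distance of sponge_tray from where it was at the start of the episode above 0.03 m).
Of carrier_red, carrier_blue, carrier_yellow only 2 to 3 are there at a start; the rules pass over those that are not, and their reading is None.
At some moment in a run one of tag may be knocked a few centimetres aside while the robot is not near it.
Once in a run the grip may slacken for a moment while it holds something.
It also fails if it takes over 210 s, if anything falls off the work surface, if the arm or the gripper's body presses on something with over 40 N, if the wrist force passes 120 N, or if a joint passes its speed limit or range.

### The arm

A 6-joint arm with a two-finger parallel gripper is mounted at the origin on the work surface. World frame = base frame: x ahead of the robot, y to its left, z up, the work surface at z = 0. Lengths are in m, angles in degrees, forces in N, time in s.
With the tool pointing down it reaches from about 0.375 to 0.9 m from the base axis. Payload 3.1 kg.
Tool frame: the origin (TCP) lies on the centre line of the jaws, within the pads' length; the fingertips stand 8 mm ahead of it and the grasp point (between the pads) lies 11 mm behind it; y points along the fingers, x is the direction in which the jaws open and shut, and the axes are right-handed (so a half turn about y gives the same grasp; the last joint's range is limited). The gripper opens to 87 mm and grips with 3 to 60 N. Pads are 19 mm wide; open, the fingers measure 117 mm over their backs; the gripper's body (75 mm by 190 mm) begins 51 mm behind the grasp point.
Start: joints at [-85.972, 30.224, 82.088, -0, 67.689, -10.227], TCP at [0.154, -0.606, 0.231] pointing down, gripper open.
Joint ranges: [-176.69, 176.69], [-43.24, 126.21], [12.49, 139.97], [-82, 262], [0, 151.66], [-163.58, 163.58]. Speed limits (degrees/s): [159.86, 159.86, 180, 180, 180, 180].

### API

Orientations are given as a 3x3 rotation matrix whose columns are the frame's x, y, z axes.
In Python, from rig import read_state, imaging, job, spotter gives the robot as it stands.
- The arm moves only by the tool apply_moves, never from a script. Its argument "steps" is a list of rows, each an object of numbers: "x", "y", "z": the shift along the world's x, y, z in mm; "spin": the turn about the world's z in rad. In form: [{"x": .., "y": .., "z": .., "spin": ..}, ...]. A call has 1 to 12 rows; each row shifts and turns the pose as measured when the row begins; what a row does not reach is not made up. A row lasts 1/10 s, in which the tool goes at most 50 mm and 8.59 degrees, less where a joint would pass 70% of its speed; a pose out of reach is approached as far as the arm can. A call is refused whole if a number of a shift passes 50 or a number of a turn 0.15, either way. A call with a gripper value outside its range is refused whole. "grip" is the finger opening in mm, from 0 to 87, set as the call begins (left out, the last holds). The fingers move at their own pace and stop on an object; the grip force is fixed at half the most. Time passes only in rows, so rows that do not move let the fingers close. It gives the time, the measured TCP pose, the force and the opening at its end, in the units of the state.
- read_state(): the state, without advancing time (a new reading comes with each control period).
- imaging.capture(name): name is "side" or "top" or "wrist"; returns the picture (420x560x3 uint8, red, green, blue); there is no depth.
- imaging.camera_params(name): a dict with "fov_y" (degrees; the focal length in pixels is half the picture's height over the tangent of half this angle, whatever the lens; pixels are square), "cx", "cy" (the principal point, pixels), "R" (3x3) and "t" (3): a world point X has camera coordinates R X + t. Camera axes: x right, y down, z forward; pixel columns grow to the right and rows downward; lengths in m; the calibration is good to about 2 mm. The wrist camera is an equidistant fisheye: a pixel r from the principal point sees the ray r / f radians off the axis. A picture is of the moment at which its call begins: read the wrist's pose just before it. camera_params takes no time and is no camera call; for the wrist camera it gives the pose at the moment of the call.
- job.hand_in(): hands the job in, once; it reports no verdict.
Trained networks look in the newest picture that a camera, given by its name, has taken for a name from the list of things; names that differ only in an ending like _2 or _b are one class to them, and where a whole thing is asked for, a point or a joint stands for the part that bears it (a point fixed in the world has none). Each returns a list of dicts, best first, with "score" (0 to 1); they miss things now and then, are a little off and sometimes report something else, mostly with a low value. They report only what shows in the picture. A call takes as long as a camera call. They do not tell look-alikes from the thing itself.
- spotter.cut_out(name, camera): "mask" (420x560 bool, what is visible of it) and "rect" ([left, top, width, height] in pixels, round what is visible of it).
The state is a dict: "time_s": time; "joint_positions": joint angles; "qvel": joint speeds; "tau": joint torques, N m; "position": TCP position; "tcp_rot": TCP orientation; "force": force on the tool from outside, world axes, zero at the start; "moment": the same for the moment, N m; "opening": opening from 0.0 (shut) to 1.0 (fully open).
Only numpy, scipy, OpenCV 4.12 (cv2) and the standard library are available. Lean on these libraries where they do the work, as an engineer would, in place of code of your own. Each camera call takes 0.05 s, during which the arm holds its last target.

## Working session

There is one attempt and no reset: what is moved stays moved. The work goes in short steps, Python scripts to look and compute and a tool call to move; the robot and the scene stay as the last step left them, time stands still between calls to the robot, and variables do not carry over. Pictures are saved under pics/ and viewed, and the job is handed in when it is done.

Besides the shell and the picture viewer there is one more tool, called after "Call:" by a JSON object that holds its "op" and its "data", one argument or row to a line. apply_moves: Moves the arm, as the interface text tells. Its arguments: {"type":"object","properties":{"steps":{"type":"array"},"grip":{"type":"number"}},"required":["steps"]}

```bash
ls -la && mkdir -p pics
python3 - <<'E'
from rig import read_state, imaging, job, spotter
import cv2
s=read_state(); print({k:s[k] for k in ('time_s','position','force','opening')}); print(s['tcp_rot'])
for c in ('side','top','wrist'):
    p=imaging.camera_params(c); print(c,p)
    im=imaging.capture(c); cv2.imwrite(f'pics/{c}0.png',cv2.cvtColor(im,cv2.COLOR_RGB2BGR))
E
```

```text
total 12
drwxr-xr-x  3 agent agent 4096 Dec  6 03:38 .
drwxr-xr-x 23 root  root  4096 Dec  6 03:38 ..
drwxr-xr-x  2 agent agent 4096 Dec  6 03:38 pics
{'time_s': 0.0, 'position': array([ 0.15387631, -0.6050449 ,  0.22958334]), 'force': array([-0.31053453, -0.02806374, -0.34824167]), 'opening': 0.9985017621915082}
[[ 2.46281910e-01 -1.37125702e-04  9.69198226e-01]
 [-9.69196017e-01  2.10506196e-03  2.46281647e-01]
 [-2.07399386e-03 -9.99997775e-01  3.85536996e-04]]
side {'fov_y': 44.53677368824579, 'cx': 274.5361285919492, 'cy': 207.59373390979005, 'R': array([[-0.95700485, -0.28963169,  0.0159749 ],
       [-0.23033847,  0.72530503, -0.64875018],
       [ 0.17631193, -0.6245367 , -0.76083376]]), 't': array([0.59228679, 0.21737496, 1.21495883])}
top {'fov_y': 48.8117081218259, 'cx': 280.2290239736057, 'cy': 205.8324640515216, 'R': array([[ 0.02664431, -0.99941352,  0.0215102 ],
       [-0.98671452, -0.02974334, -0.15971786],
       [ 0.16026397, -0.01696886, -0.98692832]]), 't': array([-0.01122341,  0.59397806,  0.96186721])}
wrist {'fov_y': 65.70646984690485, 'cx': 279.5392957011785, 'cy': 215.07394153321118, 'R': array([[ 0.24496675, -0.96952804, -0.00258269],
       [-0.9264962 , -0.23487725,  0.2940025 ],
       [-0.28565028, -0.06962798, -0.95580116]]), 't': array([-0.62313584, -0.03377493,  0.39309036])}
```

View pics/side0.png

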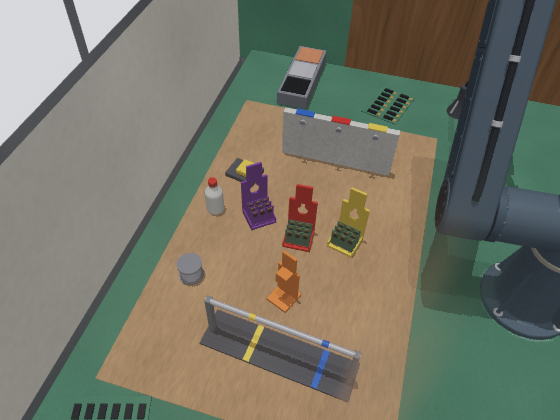

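View pics/top0.png

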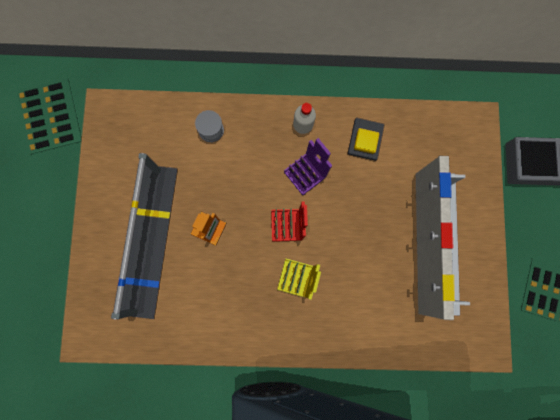

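View pics/wrist0.png

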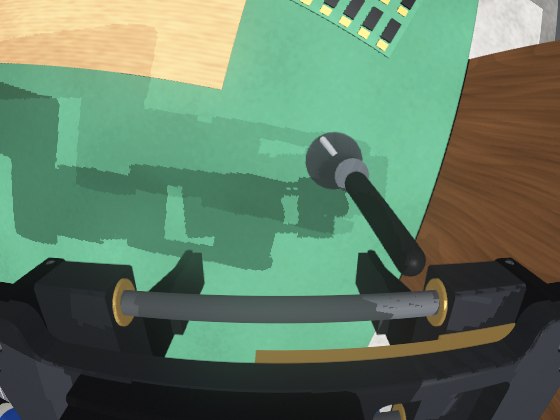

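```bash
cat > h.py <<'E'
import numpy as np, cv2
from scipy.optimize import minimize
from rig import read_state, imaging, job, spotter
def proj(P,c,X):
    X=np.atleast_2d(X).astype(float); C=X@np.array(P['R']).T+np.array(P['t'])
    f=210/np.tan(np.radians(P['fov_y'])/2)
    if c=='wrist':
        r=np.hypot(C[:,0],C[:,1]); th=np.arctan2(r,C[:,2]); k=f*th/np.maximum(r,1e-9)
        return np.c_[P['cx']+k*C[:,0],P['cy']+k*C[:,1]]
    return np.c_[P['cx']+f*C[:,0]/C[:,2],P['cy']+f*C[:,1]/C[:,2]]
def ray(P,c,u,v):
    f=210/np.tan(np.radians(P['fov_y'])/2); a=(u-P['cx']);b=(v-P['cy'])
    if c=='wrist':
        r=np.hypot(a,b); th=r/f; d=np.array([np.sin(th)*a/max(r,1e-9),np.sin(th)*b/max(r,1e-9),np.cos(th)])
    else: d=np.array([a/f,b/f,1.])
    R=np.array(P['R']); return -R.T@np.array(P['t']), R.T@d
def atz(P,c,u,v,z):
    o,d=ray(P,c,u,v); return o+d*(z-o[2])/d[2]
def T(pose,X):
    x,y,w=pose[:3]; z=pose[3] if len(pose)>3 else 0
    X=np.atleast_2d(X); c,s=np.cos(w),np.sin(w)
    return np.c_[x+c*X[:,0]-s*X[:,1], y+s*X[:,0]+c*X[:,1], z+X[:,2]]
def box(a,b,c,d,e,f): return np.array([[x,y,z] for x in(a,b) for y in (c,d) for z in (e,f)])/1000.
CAR=[box(-3,3,-35,35,0,118),box(-3,3,-20,20,118,168),box(-65,3,-35,35,0,8)]
TAG=[box(-3,3,-28,28,0,106),box(-3,3,-18,18,106,156),box(-18,44,-28,28,0,8),box(3,28,-15,15,100,106),box(23,28,-15,15,74,100)]
BOARD=[box(-10,10,-160,160,0,155)]
RAIL=[box(-45,45,-170,170,0,6),box(-6,6,-153,153,118,130)]
EDG=[(0,1),(2,3),(4,5),(6,7),(0,2),(1,3),(4,6),(5,7),(0,4),(1,5),(2,6),(3,7)]
def draw(im,P,c,parts,pose,col,s=1,off=(0,0)):
    for b in parts:
        q=(proj(P,c,T(pose,b))-off)*s
        for i,j in EDG: cv2.line(im,tuple(int(round(v*8)) for v in q[i]),tuple(int(round(v*8)) for v in q[j]),col,1,cv2.LINE_AA,3)
SS=4
def sil(P,c,parts,pose,rect):
    x0,y0,x1,y1=rect; m=np.zeros(((y1-y0)*SS,(x1-x0)*SS),np.uint8)
    for b in parts:
        q=proj(P,c,T(pose,b)); h=cv2.convexHull((((q+0.5-(x0,y0))*SS-0.5)*16).astype(np.int32))
        cv2.fillConvexPoly(m,h,255,cv2.LINE_8,4)
    return cv2.resize(m,(x1-x0,y1-y0),interpolation=cv2.INTER_AREA)/255.
def save(n,im): cv2.imwrite('pics/'+n+'.png',cv2.cvtColor(im,cv2.COLOR_RGB2BGR))
def crop(im,x0,y0,x1,y1,s): return cv2.resize(im[y0:y1,x0:x1],None,fx=s,fy=s,interpolation=cv2.INTER_CUBIC)
E
python3 - <<'E'
from h import *
a=cv2.imread('pics/top0.png')[:,:,::-1]; b=cv2.imread('pics/side0.png')[:,:,::-1]
save('topz',crop(a,180,130,340,310,4)[:600]); save('sidez',crop(b,230,155,390,315,4)[:600]); 
save('topb',crop(a,390,140,480,330,3)); save('topr',crop(a,100,140,190,330,3))
E
```

```text
(no output)
```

View pics/topz.png

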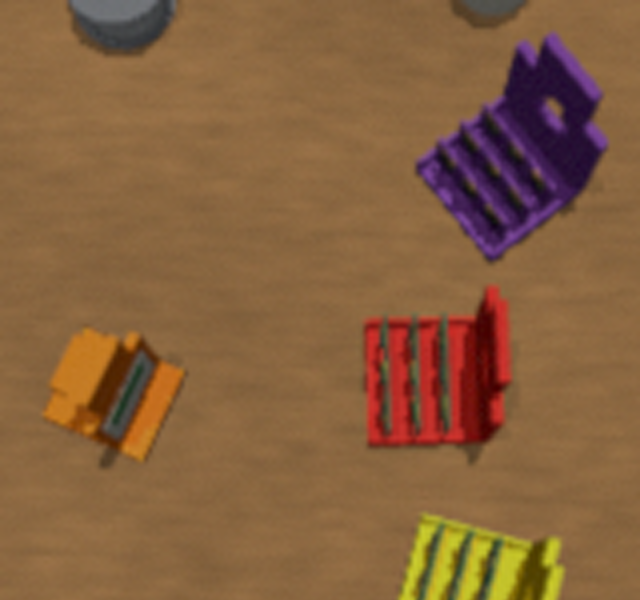

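View pics/sidez.png

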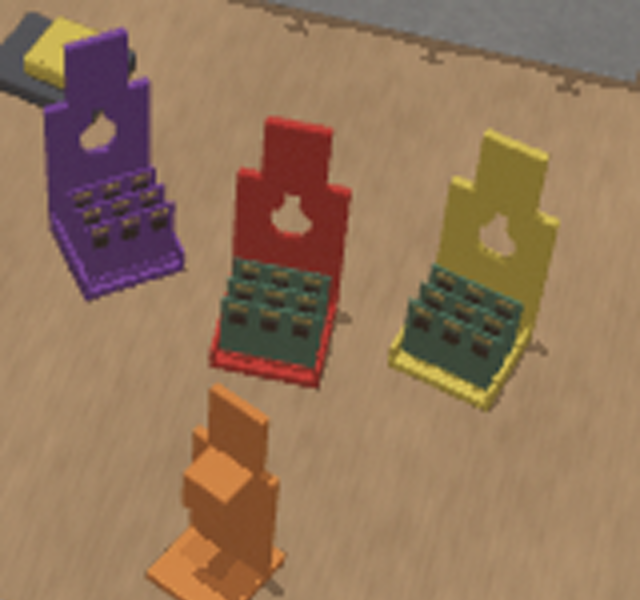

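View pics/topb.png

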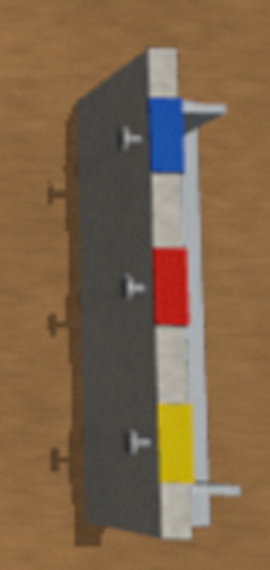

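View pics/topr.png

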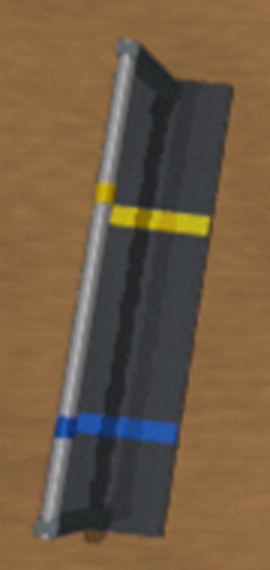

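```bash
cat > fit.py <<'E'
from h import *
def hsvmask(im,col):
    H=cv2.cvtColor(im,cv2.COLOR_RGB2HSV); h,s,v=[H[:,:,i].astype(int) for i in range(3)]
    if col=='red': m=((h<5)|(h>172))&(s>165)&(v>55)
    if col=='yellow': m=(h>24)&(h<34)&(s>150)&(v>60)
    if col=='orange': m=(h>=7)&(h<17)&(s>175)&(v>80)
    return m
def fitobj(parts,masks,x0,params,rects,free=3):
    def cost(p):
        p=np.r_[p[:2]/1000,p[2]/50.]; e=0
        for c in masks:
            x0_,y0_,x1,y1=rects[c]
            e+=np.abs(sil(params[c],c,parts,p,rects[c])-masks[c][y0_:y1,x0_:x1]).sum()
        return e
    best=None
    for d in (-8,-3,0,3,8):
        s=np.array([x0[0]*1000,x0[1]*1000,x0[2]*50+d]); 
        sx=np.array([s]+[s+np.eye(3)[i]*6 for i in range(3)])
        r=minimize(cost,s,method='Nelder-Mead',options=dict(initial_simplex=sx,xatol=.05,fatol=.05))
        if best is None or r.fun<best.fun: best=r
    p=best.x; return np.array([p[0]/1000,p[1]/1000,p[2]/50]),best.fun
def rect_of(m,pad=10):
    ys,xs=np.where(m); return [max(xs.min()-pad,0),max(ys.min()-pad,0),min(xs.max()+pad,560),min(ys.max()+pad,420)]
E
python3 - <<'E'
from fit import *
ims={c:imaging.capture(c) for c in('top','side')}; PP={c:imaging.camera_params(c) for c in ims}
out={c:ims[c].copy() for c in ims}
for name,col,parts,yaw0 in(('carrier_red','red',CAR,-1.57),('carrier_yellow','yellow',CAR,-1.75),('carrier_blue','blue',CAR,0),('tag','orange',TAG,1.1)):
    ms={}
    for c in ims:
        L=spotter.cut_out(name,c); print(name,c,[(round(d['score'],2),d['rect']) for d in L])
        if not L: continue
        # prefer the best one; show
        d=L[0]; m=d['mask']
        k=cv2.morphologyEx(m.astype(np.uint8),cv2.MORPH_CLOSE,np.ones((9,9),np.uint8))
        ms[c]=k
    if col=='blue' or len(ms)<2: continue
    ys,xs=np.where(ms['top']); o=atz(PP['top'],'top',xs.mean(),ys.mean(),0.03)
    x0=[o[0],o[1],yaw0]
    rects={c:rect_of(ms[c],15) for c in ms}
    p,f=fitobj(parts,ms,x0,PP,rects); print('  both',np.round(p[:2]*1000,1),np.degrees(p[2]).round(1),f.round(1))
    for c in ms:
        q,f=fitobj(parts,{c:ms[c]},p,PP,rects); print('  ',c,np.round(q[:2]*1000,1),np.degrees(q[2]).round(1),f.round(1),ms[c].sum())
    for c in ims: draw(out[c],PP[c],c,parts,p,(0,255,255))
np.save('ims.npy',np.array([ims['top'],ims['side']]))
a=crop(ims['top'],180,130,340,310,4)
save('fs',out['side']); save('ft',out['top'])
E
```

```text
carrier_red top [(0.97, [283.1, 135.0, 49.0, 63.2]), (0.83, [272.8, 203.0, 32.5, 36.5]), (0.53, [191.3, 211.9, 32.0, 32.9])]
carrier_red side [(0.58, [240.9, 163.5, 33.5, 66.7]), (0.55, [284.0, 184.5, 32.9, 68.8])]
  both [698.  -73.9] -49.1 236.4
   top [697.7 -73.8] -51.1 77.1 1541
   side [698.7 -75.8] -46.8 125.5 1521
carrier_yellow top [(0.77, [278.5, 257.6, 41.0, 40.1])]
carrier_yellow side [(0.55, [329.1, 189.9, 45.0, 64.9])]
  both [434.9 -64.9] -104.2 194.1
   top [433.3 -64. ] -104.7 73.9 1261
   side [435.5 -66.1] -105.5 89.0 1741
carrier_blue top []
carrier_blue side []
tag top [(0.64, [193.8, 211.7, 31.1, 33.3])]
tag side [(0.8, [265.7, 252.7, 32.1, 60.3])]
  both [541.6 152.6] 68.7 106.6
   top [541.  153.3] 67.2 33.2 770
   side [542.3 151.7] 69.0 57.2 1214
```

Run:
```python
from fit import *
A=np.load('ims.npy'); ims={'top':A[0],'side':A[1]}; PP={c:imaging.camera_params(c) for c in ims}
out={c:ims[c].copy() for c in ims}
reg={'red':{'top':(262,195,315,250),'side':(275,175,325,262)},'yellow':{'top':(270,250,330,305),'side':(320,182,382,262)},'orange':{'top':(185,205,232,250),'side':(258,246,306,316)}}
for col,parts,x0 in(('red',CAR,(.55,-.06,-1.57)),('yellow',CAR,(.434,-.065,-1.81)),('orange',TAG,(.541,.152,1.19))):
    ms={}
    for c in ims:
        x0_,y0_,x1,y1=reg[col][c]; m=np.zeros((420,560),np.uint8); m[y0_:y1,x0_:x1]=hsvmask(ims[c],col)[y0_:y1,x0_:x1]
        n,l,st,_=cv2.connectedComponentsWithStats(m); m=(l==1+np.argmax(st[1:,4])).astype(np.uint8)
        cn,_=cv2.findContours(cv2.morphologyEx(m,cv2.MORPH_CLOSE,np.ones((5,5),np.uint8)),cv2.RETR_EXTERNAL,cv2.CHAIN_APPROX_NONE); m=m*0
        cv2.drawContours(m,cn,-1,1,-1); ms[c]=m
        out[c][...,1][m-cv2.erode(m,np.ones((3,3),np.uint8))>0]=255 if 0 else out[c][...,1][m-cv2.erode(m,np.ones((3,3),np.uint8))>0]
    p,f=fitobj(parts,ms,x0,PP,reg[col]); print(col,'both',np.round(p[:2]*1000,1),np.degrees(p[2]).round(1),f.round(1))
    for c in ms:
        q,f=fitobj(parts,{c:ms[c]},p,PP,reg[col]); print('  ',c,np.round(q[:2]*1000,1),np.degrees(q[2]).round(1),f.round(1),ms[c].sum())
        draw(out[c],PP[c],c,parts,p,(0,255,255))
save('ft1',crop(out['top'],180,190,340,310,5)); save('fs1',crop(out['side'],240,170,390,320,4))
# board markers
for c,R in(('top',(430,150,470,325)),('side',(280,100,405,140))):
    H=cv2.cvtColor(ims[c],cv2.COLOR_RGB2HSV).astype(int)
    for n,lo,hi in(('blue',105,125),('red',-1,6),('yellow',22,34)):
        m=((H[...,0]>lo)&(H[...,0]<hi)&(H[...,1]>150)&(H[...,2]>80)); k=m*0; k[R[1]:R[3],R[0]:R[2]]=m[R[1]:R[3],R[0]:R[2]]
        k=cv2.morphologyEx(k.astype(np.uint8),cv2.MORPH_OPEN,np.ones((3,3),np.uint8))
        ys,xs=np.where(k); M=cv2.minAreaRect(np.c_[xs,ys].astype(np.float32)); 
        print(c,n,len(xs),np.round(M[0],1),np.round(M[1],1),round(M[2],1),np.round(atz(PP[c],c,xs.mean(),ys.mean(),.155)*1000,1))
    for n in ('screw_red','screw_yellow','board','rail','mark'):
        pass
```

```text
red both [559.9 -41.6] -87.4 755.3
   top [559.  -41.5] -88.3 48.5 1100
   side [560.9 -42.9] -87.0 682.5 998
yellow both [433.1 -63.9] -104.3 1759.9
   top [433.7 -64. ] -103.4 55.2 1249
   side [560.  -58.9] -169.6 2.0 2
orange both [540.2 154.4] 66.1 1201.1
   top [540.5 154.2] 67.3 52.9 736
   side [608.6 -16.1] 32.0 82.0 82
top blue 263 [444.5 184.5] [23. 11.] 90.0 [ 629.1 -316.7  155. ]
top red 278 [446.5 235. ] [24. 11.] 90.0 [ 528.8 -316.1  155. ]
top yellow 300 [447.5 287.5] [25. 11.] 90.0 [ 429.  -316.1  155. ]
side blue 94 [304.9 112.4] [16.9  5.5] 11.3 [ 631.2 -321.5  155. ]
side red 104 [340.7 119.7] [17.7  5.9] 11.3 [ 531.4 -321.2  155. ]
side yellow 71 [377.4 128. ] [17.3  4.4] 8.1 [ 429.  -318.5  155. ]
```

View pics/ft1.png

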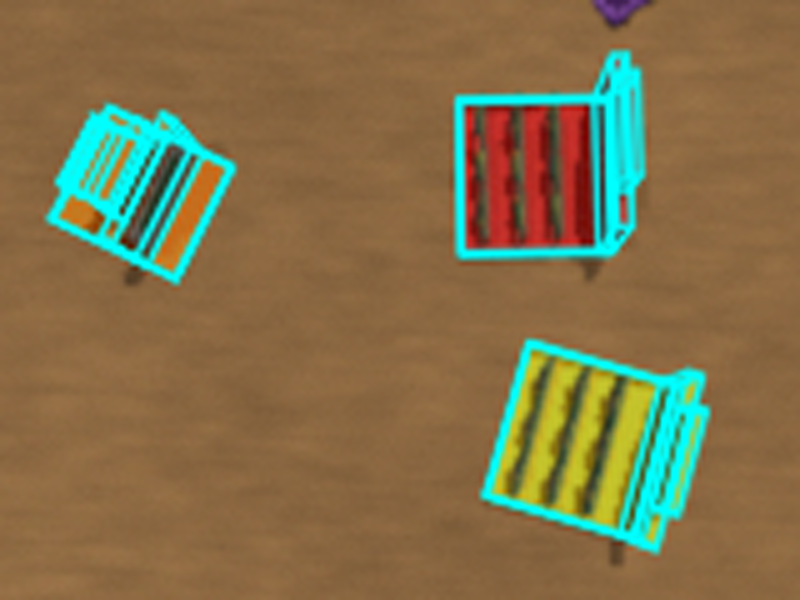

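View pics/fs1.png

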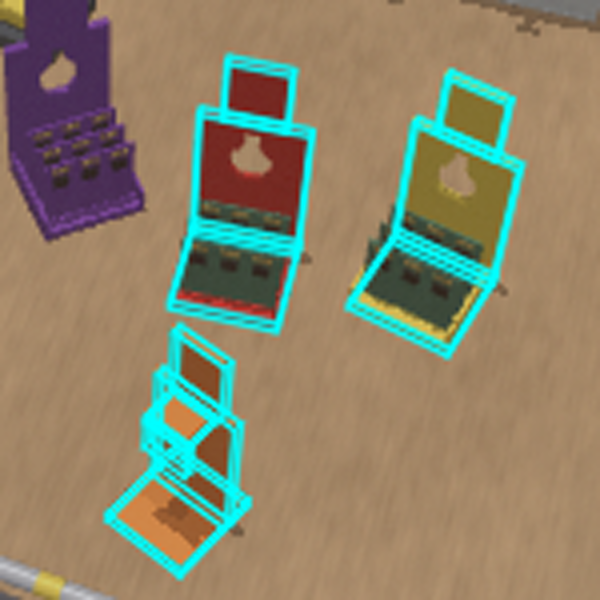

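Call:
{"op": "apply_moves", "data": {
  "steps": [
    {"x": 20, "y": 0, "z": 30, "spin": -0.1},
    {"x": 30, "y": 20, "z": 25, "spin": -0.15},
    {"x": 32, "y": 34, "z": 10},
    {"x": 34, "y": 34, "z": 0},
    {"x": 34, "y": 34, "z": 0},
    {"x": 34, "y": 34, "z": 0},
    {"x": 34, "y": 34, "z": 0},
    {"x": 34, "y": 34, "z": 0},
    {"x": 30, "y": 34, "z": 0},
    {"x": 20, "y": 30, "z": 0},
    {"x": 0, "y": 20, "z": 0},
    {"x": 0, "y": 0, "z": 0}
  ]
}}

```text
invalid input at $.steps[2]: expected keys x, y, z, spin
```

Run:
```python
from h import *
s=read_state(); print(s['time_s'],s['position'],np.degrees(np.arctan2(s['tcp_rot'][1,0],s['tcp_rot'][0,0])),s['joint_positions'],s['force'])
P=imaging.camera_params('wrist'); im=imaging.capture('wrist'); save('w1',im); np.save('w1.npy',im); import pickle; pickle.dump(P,open('w1.pkl','wb'))
print(-np.array(P['R']).T@P['t'])
```

```text
0.65 [ 0.15393105 -0.60571614  0.23060222] -75.74158865801965 [-8.59710573e+01  3.02182626e+01  8.20881390e+01 -1.50021131e-03
  6.76904222e+01 -1.02288992e+01] [-0.04111329 -0.37287067 -0.0860736 ]
[ 0.23366604 -0.58503641  0.38491793]
```

View pics/w1.png

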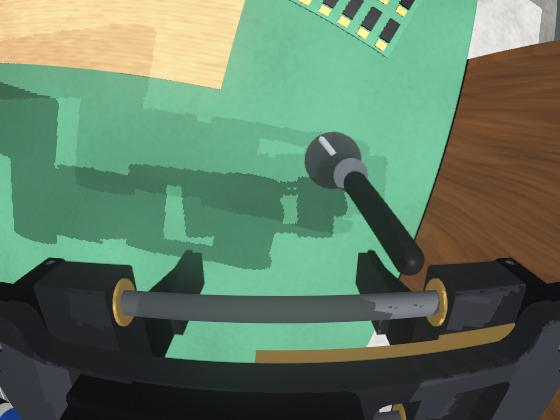

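All four keys are needed in every row.

Call:
{"op": "apply_moves", "data": {
  "steps": [
    {"x": 20, "y": 0, "z": 30, "spin": -0.1},
    {"x": 30, "y": 20, "z": 25, "spin": -0.15},
    {"x": 32, "y": 34, "z": 10, "spin": 0},
    {"x": 34, "y": 34, "z": 0, "spin": 0},
    {"x": 34, "y": 34, "z": 0, "spin": 0},
    {"x": 34, "y": 34, "z": 0, "spin": 0},
    {"x": 34, "y": 34, "z": 0, "spin": 0},
    {"x": 34, "y": 34, "z": 0, "spin": 0},
    {"x": 30, "y": 34, "z": 0, "spin": 0},
    {"x": 20, "y": 30, "z": 0, "spin": 0},
    {"x": 0, "y": 20, "z": 0, "spin": 0},
    {"x": 0, "y": 0, "z": 0, "spin": 0}
  ]
}}

```text
time_s: 1.9
position: [0.4645, -0.2868, 0.2992]
tcp_rot: [[-0.011, 0.007, 1.0], [-1.0, -0.006, -0.011], [0.006, -1.0, 0.007]]
force: [-0.6, 0.6, -0.2]
opening: 1.002
```

```bash
cat > look.py <<'E'
import sys
from h import *
import pickle
def look(n):
    s=read_state(); print('t',s['time_s'],'pos',np.round(s['position']*1000,1),'yaw',np.degrees(np.arctan2(s['tcp_rot'][1,0],s['tcp_rot'][0,0])).round(2),'F',np.round(s['force'],1),'op',round(s['opening']*87,1), 'q',np.round(s['joint_positions']))
    P=imaging.camera_params('wrist'); im=imaging.capture('wrist'); save(n,im); pickle.dump((im,P,s),open(n+'.pkl','wb'))
if __name__=='__main__': look(sys.argv[1])
E
python3 look.py w1
```

```text
t 1.9 pos [ 464.5 -286.8  299.2] yaw -90.63 F [-0.6  0.6 -0.2] op 87.2 q [-43.  19.  89.   0.  71.  47.]
```

View pics/w1.png

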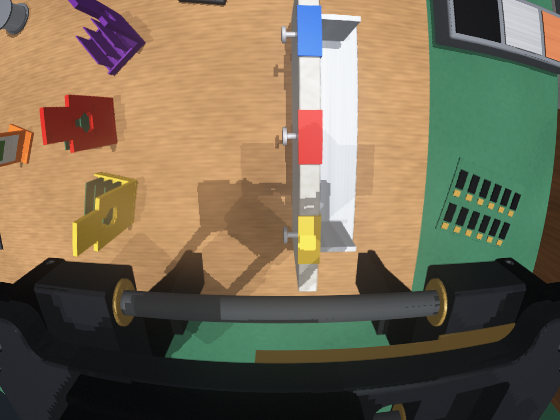

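Run:
```python
from fit import *
import pickle
im,P,s=pickle.load(open('w1.pkl','rb'))
H=cv2.cvtColor(im,cv2.COLOR_RGB2HSV).astype(int)
for n,lo,hi in(('blue',105,125),('red',-1,6),('yellow',22,34)):
    m=((H[...,0]>lo)&(H[...,0]<hi)&(H[...,1]>150)&(H[...,2]>80)); k=m*0; k[:,290:330]=m[:,290:330]
    ys,xs=np.where(k); q=np.array([atz(P,'wrist',x,y,.155) for x,y in zip(xs,ys)])*1000
    print(n,'mean',q.mean(0).round(1),'pct x',np.percentile(q[:,0],[2,98]).round(1),'y',np.percentile(q[:,1],[3,97]).round(1))
o=im.copy()
for yy in(-316.5,):
    for w in (-90,):
        draw(o,P,'wrist',BOARD,(.529,-.3165,np.radians(w)),(0,255,255))
for x in (.429,.529,.629):
    pts=T((x,-.301,np.radians(-90),.14),np.array([[-.0055,0,0],[-.0095,.009*np.cos(0),0],[-.0095,-.009,0],[-.0095,0,.009],[-.0095,0,-.009]]))
    for u,v in proj(P,'wrist',pts): cv2.circle(o,(int(round(u)),int(round(v))),1,(255,0,255),-1)
save('w1z',crop(o,260,0,370,300,2.0) if 0 else np.hstack([crop(o,270,0,345,150,4),crop(o,270,150,345,300,4)]))
```

```text
blue mean [ 631.  -315.7  155. ] pct x [607.1 655.3] y [-325.9 -305.4]
red mean [ 530.5 -315.3  155. ] pct x [506.7 554.1] y [-325.5 -305.2]
yellow mean [ 428.5 -313.4  155. ] pct x [405.6 454. ] y [-324.5 -304.4]
```

View pics/w1z.png

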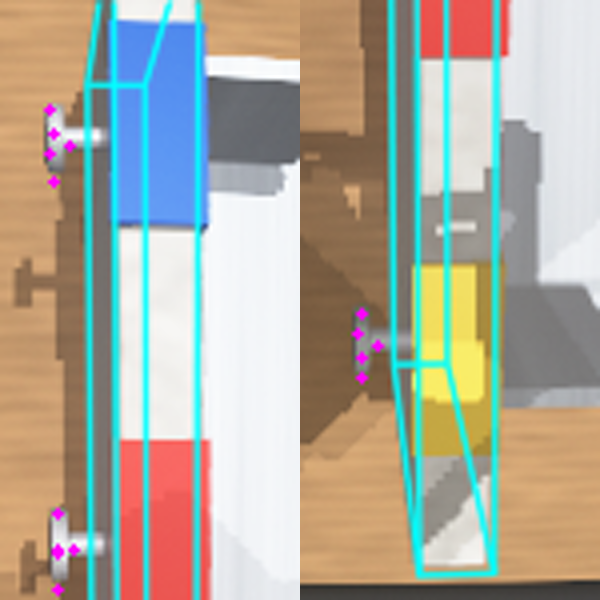

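Run:
```python
from fit import *
import pickle
im,P,s=pickle.load(open('w1.pkl','rb'))
o=im.copy()
draw(o,P,'wrist',CAR,(.5597,-.0416,np.radians(-88)),(0,255,255)); draw(o,P,'wrist',CAR,(.4335,-.064,np.radians(-104)),(0,255,255))
save('w1c',crop(o,20,80,160,270,3))
```

```text
(no output)
```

View pics/w1c.png

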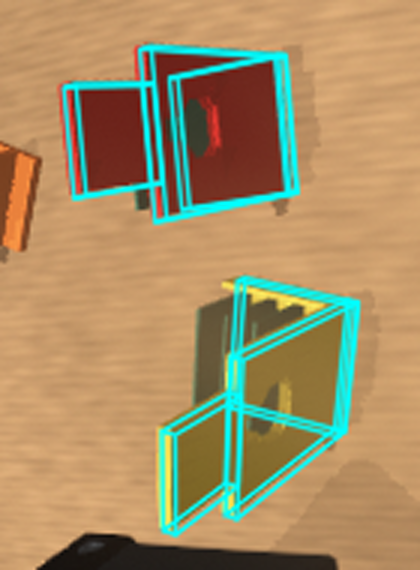

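Call:
{"op": "apply_moves", "data": {
  "steps": [
    {"x": 16, "y": 41, "z": 0, "spin": 0.046},
    {"x": 16, "y": 41, "z": 0, "spin": 0},
    {"x": 16, "y": 41, "z": 0, "spin": 0},
    {"x": 16, "y": 41, "z": 0, "spin": 0},
    {"x": 16, "y": 41, "z": 0, "spin": 0},
    {"x": 16, "y": 40, "z": -20, "spin": 0},
    {"x": 0, "y": 0, "z": -35, "spin": 0},
    {"x": 0, "y": 0, "z": 0, "spin": 0}
  ],
  "grip": 87
}}

```text
time_s: 2.75
position: [0.5679, -0.0503, 0.2459]
tcp_rot: [[0.018, 0.022, 1.0], [-1.0, -0.019, 0.019], [0.019, -1.0, 0.021]]
force: [-0.8, -0.7, 0.2]
opening: 1.005
```

```bash
python3 look.py w2
python3 - <<'E'
from fit import *
import pickle
im,P,s=pickle.load(open('w2.pkl','rb'))
draw(im,P,'wrist',CAR,(.5597,-.0416,np.radians(-88)),(0,255,255)); save('w2',im)
E
```

```text
t 2.75 pos [567.9 -50.3 245.9] yaw -88.94 F [-0.8 -0.7  0.2] op 87.4 q [-16.  24.  90.  -1.  64.  73.]
```

View pics/w2.png

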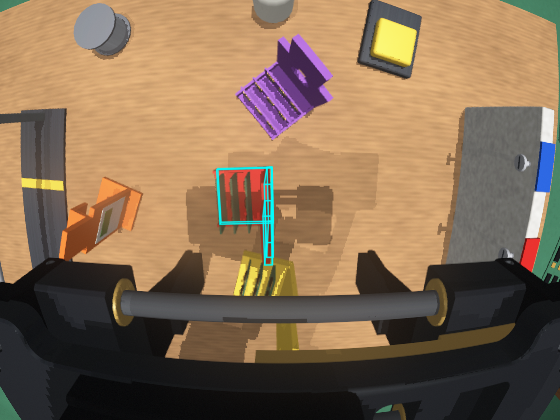

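Call:
{"op": "apply_moves", "data": {
  "steps": [
    {"x": 0, "y": 0, "z": 0, "spin": 0},
    {"x": 0, "y": 0, "z": 0, "spin": 0},
    {"x": 0, "y": 0, "z": 0, "spin": 0}
  ]
}}

```text
time_s: 3.1
position: [0.5724, -0.0557, 0.2526]
tcp_rot: [[0.012, 0.034, 0.999], [-1.0, -0.023, 0.013], [0.023, -0.999, 0.034]]
force: [-0.5, -0.1, 0.2]
opening: 0.998
```

Call:
{"op": "apply_moves", "data": {
  "steps": [
    {"x": 0, "y": 0, "z": 0, "spin": 0},
    {"x": 0, "y": 0, "z": 0, "spin": 0}
  ]
}}

```text
time_s: 3.3
position: [0.5731, -0.0574, 0.2546]
tcp_rot: [[0.01, 0.037, 0.999], [-1.0, -0.024, 0.01], [0.024, -0.999, 0.037]]
force: [-1.1, 0.2, -0.0]
opening: 0.998
```

Run:
```python
from h import *
for i in range(4):
    s=read_state(); print(s['time_s'],s['position']*1000,s['tcp_rot'][:,1],s['qvel'],s['joint_positions'])
    imaging.capture('top')
```

```text
3.3 [573.05705559 -57.43746421 254.56435341] [ 0.03749577 -0.02412202 -0.9990056 ] [-0.45086294 -0.59689026 -0.33085016  0.09537022  0.02008088 -0.17026337] [-16.45887947  23.94191104  89.38476599  -0.79600355  64.22264686
  73.29959121]
3.35 [573.1389344  -57.39728204 254.58801294] [ 0.03764679 -0.02423629 -0.99899716] [ 0.43333776  0.31211906  0.18087396  0.13166713 -0.12956851  0.0114209 ] [-16.45042661  23.942951    89.37908456  -0.80069418  64.21725451
  73.29882629]
3.4 [572.98870197 -57.16644136 254.30990732] [ 0.03713855 -0.02395559 -0.99902295] [ 0.31117049  0.39902822  0.28714669  0.13527792  0.06957267 -0.03196219] [-16.4357609   23.95942042  89.39938955  -0.79343968  64.2131424
  73.3000279 ]
3.45 [572.84626528 -56.94257967 254.08097908] [ 0.03662783 -0.02373304 -0.99904712] [ 0.1320893   0.28054393  0.25522704 -0.11971951 -0.02003657  0.06313247] [-16.41981874  23.97336822  89.41526575  -0.78977862  64.21520266
  73.30313298]
```

Call:
{"op": "apply_moves", "data": {
  "steps": [
    {"x": -5, "y": 5, "z": 0, "spin": 0},
    {"x": -5, "y": 5, "z": 0, "spin": 0},
    {"x": 0, "y": 0, "z": 0, "spin": 0}
  ]
}}

```text
time_s: 3.8
position: [0.5614, -0.0455, 0.2535]
tcp_rot: [[0.011, 0.035, 0.999], [-1.0, -0.023, 0.011], [0.023, -0.999, 0.035]]
force: [0.2, 0.3, -0.3]
opening: 1.003
```

Call:
{"op": "apply_moves", "data": {
  "steps": [
    {"x": 0, "y": 0, "z": 0, "spin": 0},
    {"x": 0, "y": 0, "z": 0, "spin": 0},
    {"x": 0, "y": 0, "z": 0, "spin": 0}
  ]
}}

```text
time_s: 4.1
position: [0.5612, -0.0449, 0.2535]
tcp_rot: [[0.012, 0.035, 0.999], [-1.0, -0.023, 0.013], [0.023, -0.999, 0.035]]
force: [-0.5, 0.3, -0.1]
opening: 0.998
```

Call:
{"op": "apply_moves", "data": {
  "steps": [
    {"x": 0, "y": 0, "z": -10, "spin": 0},
    {"x": 0, "y": 0, "z": -10, "spin": 0},
    {"x": 0, "y": 0, "z": 0, "spin": 0}
  ]
}}

```text
time_s: 4.4
position: [0.5613, -0.0451, 0.2318]
tcp_rot: [[0.011, 0.035, 0.999], [-1.0, -0.023, 0.012], [0.024, -0.999, 0.035]]
force: [-0.7, 0.7, 0.6]
opening: 1.001
```

Call:
{"op": "apply_moves", "data": {
  "steps": [
    {"x": 0, "y": 0, "z": 0, "spin": 0},
    {"x": 0, "y": 0, "z": 0, "spin": 0},
    {"x": 0, "y": 0, "z": 0, "spin": 0}
  ]
}}

```text
time_s: 4.7
position: [0.5611, -0.0452, 0.2308]
tcp_rot: [[0.011, 0.033, 0.999], [-1.0, -0.023, 0.012], [0.023, -0.999, 0.033]]
force: [-0.3, 0.3, 0.2]
opening: 1.001
```

Call:
{"op": "apply_moves", "data": {
  "steps": [
    {"x": -8, "y": -41, "z": 10, "spin": 0},
    {"x": -8, "y": -41, "z": 10, "spin": 0},
    {"x": -8, "y": -41, "z": 0, "spin": 0},
    {"x": 0, "y": 0, "z": 0, "spin": 0},
    {"x": 0, "y": 0, "z": 0, "spin": 0},
    {"x": 0, "y": 0, "z": 0, "spin": 0}
  ]
}}

```text
time_s: 5.3
position: [0.5375, -0.1715, 0.253]
tcp_rot: [[0.014, 0.037, 0.999], [-1.0, -0.025, 0.015], [0.025, -0.999, 0.037]]
force: [-1.0, 0.7, -0.4]
opening: 1.0
```

Call:
{"op": "apply_moves", "data": {
  "steps": [
    {"x": 4, "y": 20, "z": 0, "spin": 0},
    {"x": 4, "y": 20, "z": 0, "spin": 0},
    {"x": 4, "y": 20, "z": 0, "spin": 0},
    {"x": 4, "y": 20, "z": 0, "spin": 0},
    {"x": 4, "y": 20, "z": 0, "spin": 0},
    {"x": 0, "y": 0, "z": 0, "spin": 0},
    {"x": 0, "y": 0, "z": 0, "spin": 0}
  ]
}}

```text
time_s: 6.0
position: [0.5576, -0.0593, 0.2524]
tcp_rot: [[0.025, 0.036, 0.999], [-0.999, -0.022, 0.026], [0.023, -0.999, 0.035]]
force: [-0.1, 0.0, -0.1]
opening: 1.003
```

Call:
{"op": "apply_moves", "data": {
  "steps": [
    {"x": 0, "y": 0, "z": 20, "spin": 0},
    {"x": 0, "y": 0, "z": 35, "spin": 0},
    {"x": 0, "y": 0, "z": 0, "spin": 0},
    {"x": 0, "y": 0, "z": 0, "spin": 0}
  ]
}}

```text
time_s: 6.4
position: [0.556, -0.0594, 0.3076]
tcp_rot: [[0.026, 0.032, 0.999], [-0.999, -0.022, 0.027], [0.023, -0.999, 0.031]]
force: [-0.9, 0.7, 0.8]
opening: 0.997
```

Call:
{"op": "apply_moves", "data": {
  "steps": [
    {"x": 0, "y": 0, "z": -15, "spin": 0},
    {"x": 0, "y": 0, "z": -15, "spin": 0},
    {"x": 0, "y": 0, "z": -15, "spin": 0},
    {"x": 0, "y": 0, "z": -10, "spin": 0},
    {"x": 0, "y": 0, "z": 0, "spin": 0},
    {"x": 0, "y": 0, "z": 0, "spin": 0}
  ]
}}

```text
time_s: 7.0
position: [0.5537, -0.061, 0.2473]
tcp_rot: [[0.024, 0.027, 0.999], [-0.999, -0.022, 0.025], [0.022, -0.999, 0.026]]
force: [0.1, -0.3, 1.2]
opening: 0.998
```

Call:
{"op": "apply_moves", "data": {
  "steps": [
    {"x": 3, "y": 9, "z": 0, "spin": 0.005},
    {"x": 3, "y": 9, "z": 0, "spin": 0.005},
    {"x": 0, "y": 0, "z": -15, "spin": 0},
    {"x": 0, "y": 0, "z": -15, "spin": 0},
    {"x": 0, "y": 0, "z": -10, "spin": 0},
    {"x": 0, "y": 0, "z": 0, "spin": 0}
  ]
}}

```text
time_s: 7.6
position: [0.5638, -0.0394, 0.2101]
tcp_rot: [[0.037, 0.036, 0.999], [-0.999, -0.023, 0.038], [0.024, -0.999, 0.036]]
force: [-1.0, 0.4, 0.3]
opening: 0.996
```

```bash
python3 look.py w3
python3 - <<'E'
from fit import *
import pickle
im,P,s=pickle.load(open('w3.pkl','rb'))
draw(im,P,'wrist',CAR,(.5597,-.0416,np.radians(-88)),(0,255,255)); save('w3',im)
E
```

```text
t 7.6 pos [563.8 -39.4 210.1] yaw -87.86 F [-1.   0.4  0.3] op 86.7 q [-15.  26.  94.  -1.  58.  73.]
```

View pics/w3.png

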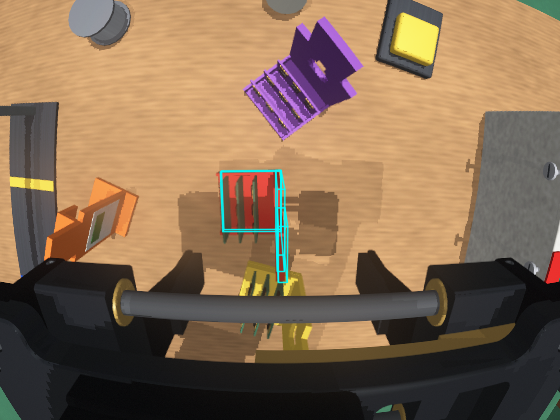

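Call:
{"op": "apply_moves", "data": {
  "steps": [
    {"x": -2, "y": -1, "z": -15, "spin": 0},
    {"x": -2, "y": -1, "z": -15, "spin": 0},
    {"x": 0, "y": -1, "z": -15, "spin": 0},
    {"x": 0, "y": 0, "z": -10, "spin": 0},
    {"x": 0, "y": 0, "z": -10, "spin": 0},
    {"x": 0, "y": 0, "z": 0, "spin": 0},
    {"x": 0, "y": 0, "z": 0, "spin": 0}
  ]
}}

```text
time_s: 8.35
position: [0.5655, -0.0428, 0.1491]
tcp_rot: [[0.038, 0.051, 0.998], [-0.999, -0.026, 0.039], [0.028, -0.998, 0.05]]
force: [-0.4, -0.0, -0.0]
opening: 0.997
```

Call:
{"op": "apply_moves", "data": {
  "steps": [
    {"x": -3, "y": 0, "z": -5, "spin": 0},
    {"x": -3, "y": 0, "z": -5, "spin": 0},
    {"x": 0, "y": 0, "z": 0, "spin": 0}
  ]
}}

```text
time_s: 8.65
position: [0.5598, -0.0429, 0.1397]
tcp_rot: [[0.038, 0.053, 0.998], [-0.999, -0.027, 0.04], [0.029, -0.998, 0.052]]
force: [-0.2, 0.7, -0.7]
opening: 1.002
```

Call:
{"op": "apply_moves", "data": {
  "steps": [
    {"x": 0, "y": 0, "z": 0, "spin": 0},
    {"x": 0, "y": 0, "z": 0, "spin": 0},
    {"x": 0, "y": 0, "z": 0, "spin": 0},
    {"x": 0, "y": 0, "z": 0, "spin": 0},
    {"x": 0, "y": 0, "z": 0, "spin": 0},
    {"x": 0, "y": 0, "z": 0, "spin": 0},
    {"x": 0, "y": 0, "z": 0, "spin": 0},
    {"x": 0, "y": 0, "z": 0, "spin": 0}
  ],
  "grip": 0
}}

```text
time_s: 9.45
position: [0.5604, -0.0431, 0.1404]
tcp_rot: [[0.038, 0.055, 0.998], [-0.999, -0.027, 0.04], [0.029, -0.998, 0.054]]
force: [1.3, 0.2, -0.1]
opening: 0.356
```

Call:
{"op": "apply_moves", "data": {
  "steps": [
    {"x": 0, "y": 0, "z": 0, "spin": 0},
    {"x": 0, "y": 0, "z": 0, "spin": 0},
    {"x": 0, "y": 0, "z": 0, "spin": 0},
    {"x": 0, "y": 0, "z": 0, "spin": 0},
    {"x": 0, "y": 0, "z": 0, "spin": 0},
    {"x": 0, "y": 0, "z": 0, "spin": 0}
  ],
  "grip": 0
}}

```text
time_s: 10.05
position: [0.5605, -0.0417, 0.1409]
tcp_rot: [[0.037, 0.055, 0.998], [-0.999, -0.024, 0.038], [0.026, -0.998, 0.054]]
force: [0.2, 2.1, 1.8]
opening: 0.069
```

Call:
{"op": "apply_moves", "data": {
  "steps": [
    {"x": 0, "y": 0, "z": 5, "spin": 0},
    {"x": 0, "y": 0, "z": 10, "spin": 0},
    {"x": 0, "y": 0, "z": 5, "spin": 0},
    {"x": 0, "y": 0, "z": 0, "spin": 0},
    {"x": 0, "y": 0, "z": 0, "spin": 0}
  ]
}}

```text
time_s: 10.55
position: [0.5597, -0.0428, 0.1618]
tcp_rot: [[0.038, 0.053, 0.998], [-0.999, -0.027, 0.04], [0.029, -0.998, 0.052]]
force: [-0.0, -0.9, -2.5]
opening: 0.065
```

```bash
python3 look.py w4
python3 - <<'E'
from h import *
im=imaging.capture('side'); save('s4',crop(im,180,80,400,300,3)[:600,:]);
E
```

```text
t 10.55 pos [559.7 -42.8 161.8] yaw -87.81 F [-0.  -0.9 -2.5] op 5.7 q [-15.  30.  98.  -1.  50.  73.]
```

View pics/w4.png

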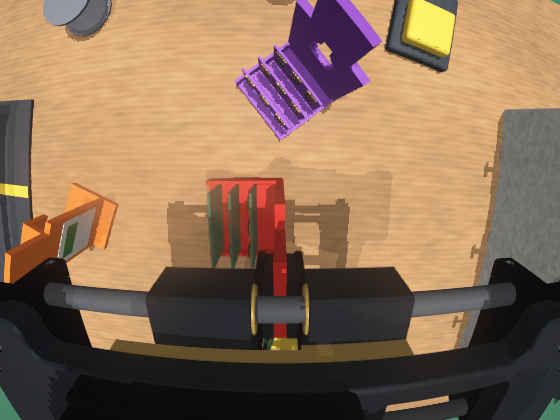

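View pics/s4.png

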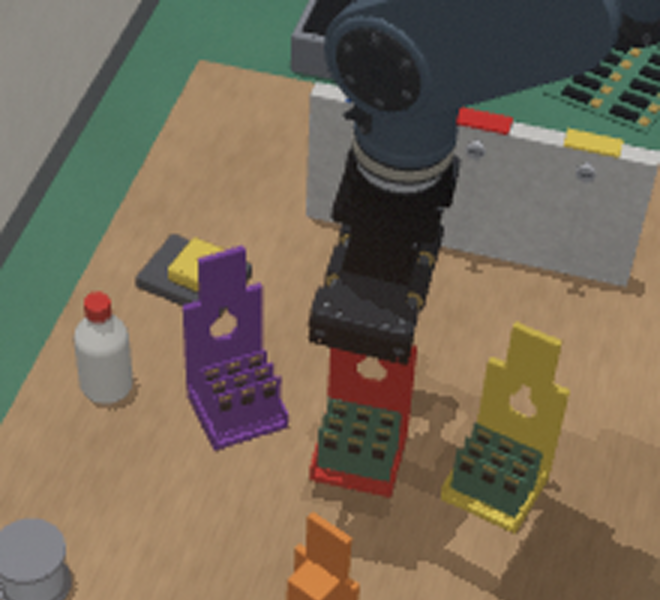

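Call:
{"op": "apply_moves", "data": {
  "steps": [
    {"x": -2, "y": -10, "z": 0, "spin": 0},
    {"x": -3, "y": -15, "z": 0, "spin": -0.01},
    {"x": -3, "y": -20, "z": 0, "spin": -0.01},
    {"x": -3, "y": -20, "z": 0, "spin": -0.01},
    {"x": -3, "y": -20, "z": 0, "spin": 0},
    {"x": -3, "y": -20, "z": 0, "spin": 0},
    {"x": -3, "y": -20, "z": 0, "spin": 0},
    {"x": -3, "y": -20, "z": 0, "spin": 0},
    {"x": -3, "y": -20, "z": 0, "spin": 0},
    {"x": -2, "y": -15, "z": 0, "spin": 0},
    {"x": 0, "y": -10, "z": 0, "spin": 0},
    {"x": 0, "y": 0, "z": 0, "spin": 0}
  ]
}}

```text
time_s: 11.85
position: [0.5246, -0.2521, 0.1592]
tcp_rot: [[-0.001, 0.047, 0.999], [-1.0, -0.031, 0.0], [0.031, -0.998, 0.047]]
force: [0.9, -0.2, -0.9]
opening: 0.065
```

Call:
{"op": "apply_moves", "data": {
  "steps": [
    {"x": 2, "y": 0, "z": 10, "spin": 0},
    {"x": 2, "y": 0, "z": 10, "spin": 0},
    {"x": 2, "y": 0, "z": 10, "spin": 0},
    {"x": 0, "y": 0, "z": 8, "spin": 0},
    {"x": 0, "y": 0, "z": 4, "spin": 0},
    {"x": 0, "y": 0, "z": 0, "spin": 0},
    {"x": 0, "y": 0, "z": 0, "spin": 0}
  ]
}}

```text
time_s: 12.55
position: [0.5318, -0.2483, 0.2063]
tcp_rot: [[0.003, 0.049, 0.999], [-1.0, -0.03, 0.004], [0.03, -0.998, 0.049]]
force: [0.3, 0.3, -2.5]
opening: 0.071
```

```bash
python3 look.py w5
python3 - <<'E'
from h import *
im=imaging.capture('side'); P=imaging.camera_params('side'); np.save('s5.npy',im); o=crop(im,270,80,420,230,4); save('s5',o)
im=imaging.capture('top'); save('t5',crop(im,360,140,480,320,3))
E
```

```text
t 12.55 pos [ 531.8 -248.3  206.3] yaw -89.83 F [ 0.3  0.3 -2.5] op 6.2 q [-36.  28.  92.   0.  57.  54.]
```

View pics/w5.png

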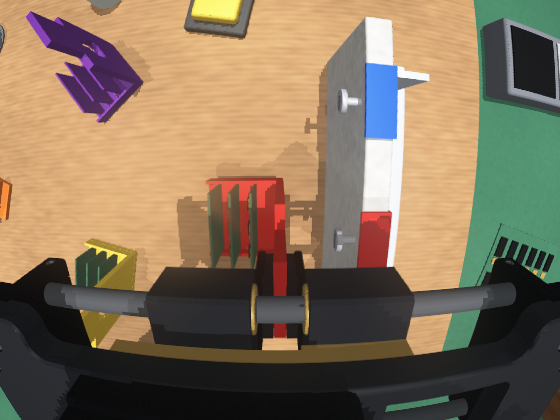

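View pics/s5.png

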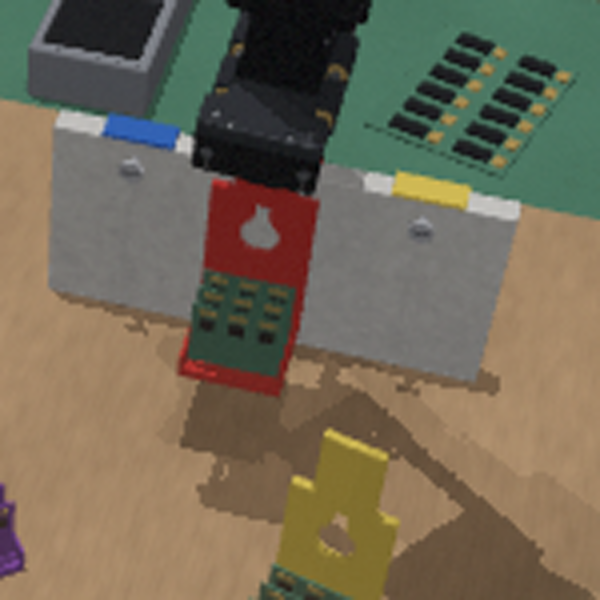

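View pics/t5.png

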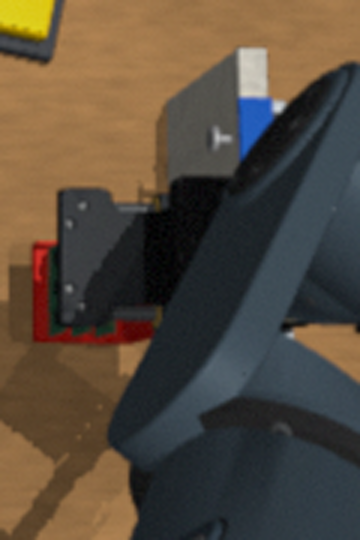

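```bash
cat >> h.py <<'E'
from scipy.spatial.transform import Rotation
def draw6(im,P,c,parts,p,Rm,col):
    for b in parts:
        q=proj(P,c,b@Rm.T+p)
        for i,j in EDG: cv2.line(im,tuple(int(round(v*8)) for v in q[i]),tuple(int(round(v*8)) for v in q[j]),col,1,cv2.LINE_AA,3)
def crot(yaw,tx=0,ty=0):
    # tilt: z axis leans by (tx,ty) in world xy
    R=Rotation.from_euler('z',yaw,degrees=True).as_matrix(); t=Rotation.from_rotvec([-ty,tx,0]).as_matrix(); return t@R
E
python3 - <<'E'
from h import *
import pickle
im,P,s=pickle.load(open('w5.pkl','rb')); S=np.load('s5.npy'); PS=imaging.camera_params('side')
a=np.linspace(0,2*np.pi,24)
def circ(z,r): return np.c_[np.zeros(24),r*np.cos(a),z+r*np.sin(a)]
for nm,ty in(('a',0.0),('b',0.03)):
    R=crot(-89.8,0,ty); g=np.array([.531,-.2483,.2063]); p=g-R@np.array([0,0,.1405])
    o=S.copy(); draw6(o,PS,'side',CAR,p,R,(0,255,255))
    for u,v in proj(PS,'side',circ(.079,.013)@R.T+p): cv2.circle(o,(int(round(u)),int(round(v))),0,(255,255,255),-1)
    o2=im.copy(); draw6(o2,P,'wrist',CAR,p,R,(0,255,255))
    save('ov'+nm,np.hstack([crop(o,305,110,365,185,6),crop(o2,190,160,390,350,2.25)[:450]][:1]+[crop(o2,190,160,360,272,4)[:450,:440]]))
E
```

```text
Traceback (most recent call last):
ValueError: all the input array dimensions except for the concatenation axis must match exactly, but along dimension 0, the array at index 0 has size 450 and the array at index 1 has size 448
```

Run:
```python
from h import *
import pickle
im,P,s=pickle.load(open('w5.pkl','rb')); S=np.load('s5.npy'); PS=imaging.camera_params('side')
a=np.linspace(0,2*np.pi,24)
def circ(z,r): return np.c_[np.zeros(24),r*np.cos(a),z+r*np.sin(a)]
for nm,ty in(('a',0.0),('b',0.03)):
    R=crot(-89.8,0,ty); g=np.array([.531,-.2483,.2063]); p=g-R@np.array([0,0,.1405])
    o=S.copy(); draw6(o,PS,'side',CAR,p,R,(0,255,255))
    for u,v in proj(PS,'side',circ(.079,.013)@R.T+p): cv2.circle(o,(int(round(u)),int(round(v))),0,(255,255,255),-1)
    o2=im.copy(); draw6(o2,P,'wrist',CAR,p,R,(0,255,255))
    for sc in ((.5296,-.3005),):
        for u,v in proj(P,'wrist',T((sc[0],sc[1],np.radians(-90),.14),np.array([[-.0095,.009,0],[-.0095,-.009,0],[-.0095,0,.009],[-.0095,0,-.009]]))): cv2.circle(o2,(int(round(u)),int(round(v))),0,(255,0,255),-1)
    save('ov'+nm,np.hstack([crop(o,305,110,365,185,6),crop(o2,190,160,370,273,4)[:450]])[:, :800])
```

```text
(no output)
```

View pics/ova.png

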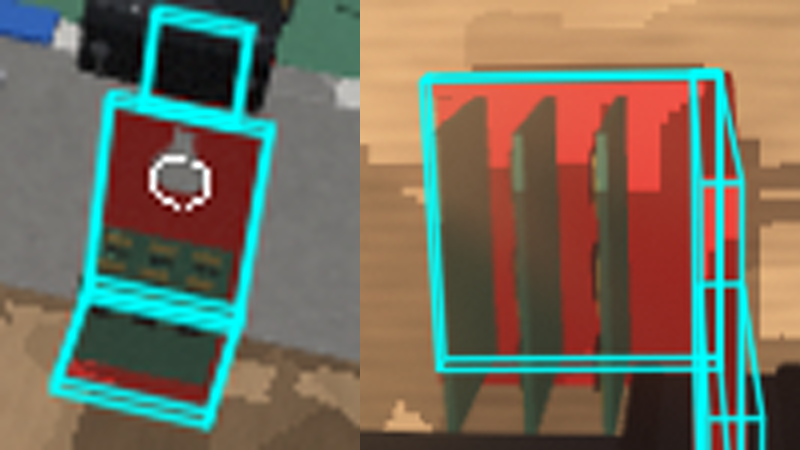

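View pics/ovb.png

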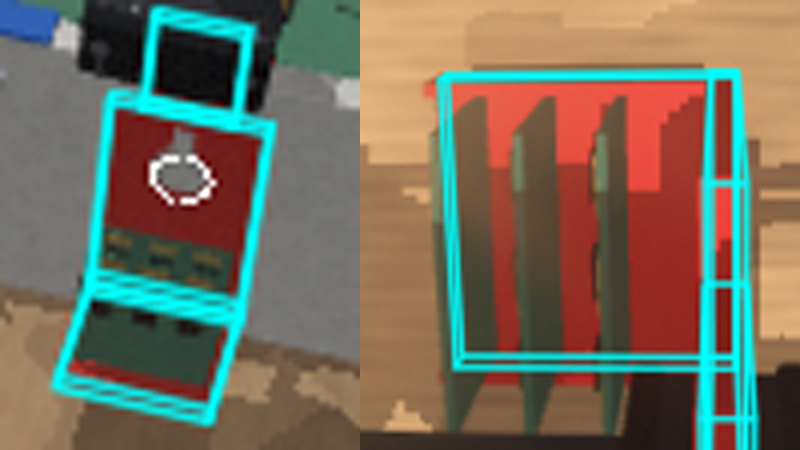

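Run:
```python
from h import *
import pickle
im,P,s=pickle.load(open('w5.pkl','rb'))
save('w5z',crop(im,195,165,305,275,5.4))
```

```text
(no output)
```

View pics/w5z.png

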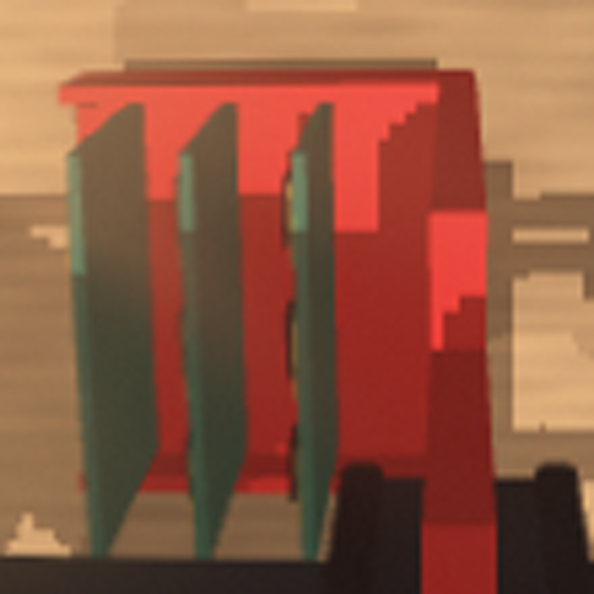

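Call:
{"op": "apply_moves", "data": {
  "steps": [
    {"x": 0, "y": -8, "z": -3, "spin": 0},
    {"x": -1, "y": -8, "z": -2, "spin": 0},
    {"x": 0, "y": -8, "z": 0, "spin": 0},
    {"x": 0, "y": -6, "z": 0, "spin": 0},
    {"x": 0, "y": 0, "z": 0, "spin": 0},
    {"x": 0, "y": 0, "z": 0, "spin": 0}
  ]
}}

```text
time_s: 13.3
position: [0.5295, -0.2822, 0.1984]
tcp_rot: [[0.001, 0.045, 0.999], [-1.0, -0.028, 0.002], [0.028, -0.999, 0.045]]
force: [-0.1, -0.6, -0.9]
opening: 0.067
```

```bash
python3 look.py w6
python3 - <<'E'
from h import *
import pickle
im,P,s=pickle.load(open('w6.pkl','rb'))
S=imaging.capture('side'); PS=imaging.camera_params('side'); np.save('s6.npy',S)
save('s6',np.hstack([crop(S,295,100,375,190,5),crop(im,190,160,410,310,3)[:,260:]]))
E
```

```text
t 13.3 pos [ 529.5 -282.2  198.4] yaw -89.95 F [-0.1 -0.6 -0.9] op 5.8 q [-39.  29.  90.   0.  58.  51.]
```

View pics/s6.png

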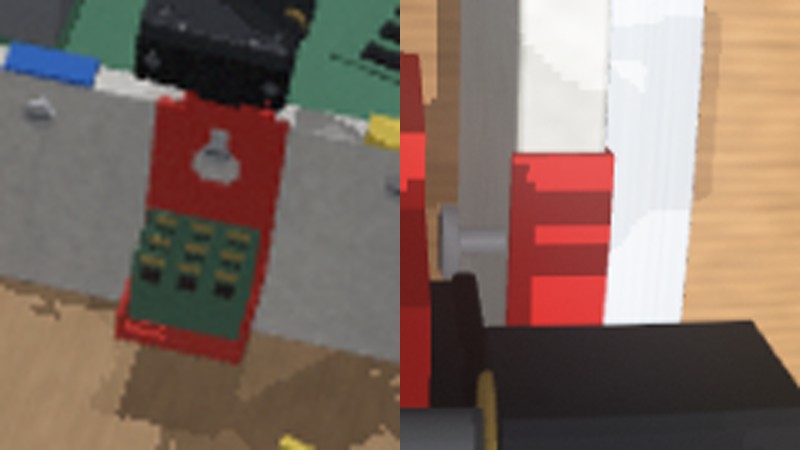

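Run:
```python
from h import *
import pickle
im,P,s=pickle.load(open('w6.pkl','rb')); S=np.load('s6.npy'); PS=imaging.camera_params('side')
a=np.linspace(0,2*np.pi,30)
ring=np.c_[np.full(30,-.0095),.009*np.cos(a),.009*np.sin(a)]
ring2=np.c_[np.full(30,-.0055),.009*np.cos(a),.009*np.sin(a)]
o=im.copy(); q=proj(P,'wrist',T((.5296,-.3005,np.radians(-90),.14),np.r_[ring,ring2])); z=crop(o,270,200,370,275,6)
for u,v in q: cv2.circle(z,(int((u-270+.5)*6),int((v-200+.5)*6)),1,(255,0,255),-1)
R=crot(-90,0,.0145); p=np.array([.5287,-.2822,.1984])-R@np.array([0,0,.1405])
z2=crop(S,315,105,355,150,10)
for u,v in proj(PS,'side',T((.5296,-.3005,np.radians(-90),.14),ring)): cv2.circle(z2,(int((u-315+.5)*10),int((v-105+.5)*10)),2,(255,0,255),-1)
h=np.c_[np.full(30,-.003),.013*np.cos(a),.079+.013*np.sin(a)]
for u,v in proj(PS,'side',h@R.T+p): cv2.circle(z2,(int((u-315+.5)*10),int((v-105+.5)*10)),2,(255,255,255),-1)
save('o6',z); save('o6b',z2)
```

```text
(no output)
```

View pics/o6.png

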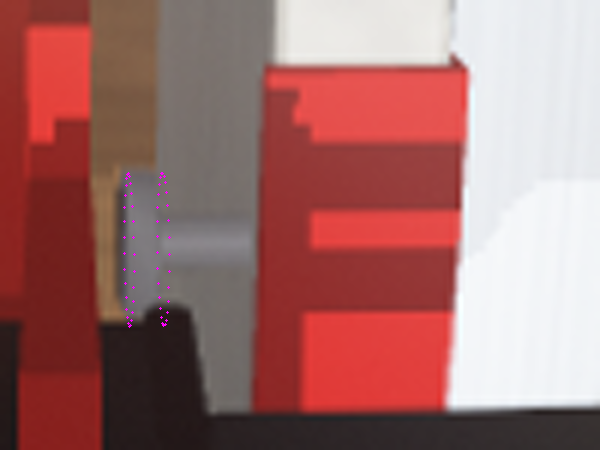

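View pics/o6b.png

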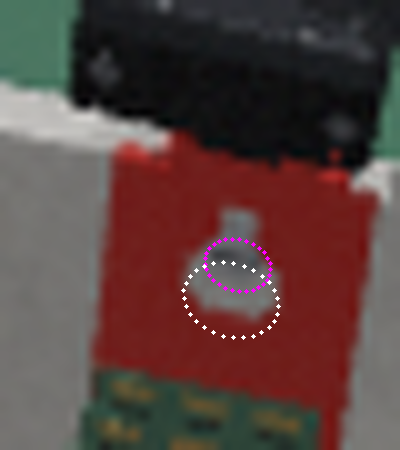

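Call:
{"op": "apply_moves", "data": {
  "steps": [
    {"x": 0, "y": -4, "z": 1, "spin": 0},
    {"x": 0, "y": -4, "z": 0, "spin": 0},
    {"x": 0, "y": 0, "z": 0, "spin": 0}
  ]
}}

```text
time_s: 13.7
position: [0.5298, -0.2898, 0.2]
tcp_rot: [[0.002, 0.046, 0.999], [-1.0, -0.028, 0.004], [0.028, -0.999, 0.046]]
force: [0.8, -0.4, -1.5]
opening: 0.07
```

Call:
{"op": "apply_moves", "data": {
  "steps": [
    {"x": 0, "y": -4, "z": 0, "spin": 0},
    {"x": 0, "y": -3, "z": 0, "spin": 0},
    {"x": 0, "y": 0, "z": 0, "spin": 0}
  ]
}}

```text
time_s: 14.0
position: [0.5299, -0.2974, 0.2001]
tcp_rot: [[0.003, 0.046, 0.999], [-1.0, -0.029, 0.004], [0.029, -0.999, 0.046]]
force: [-0.5, 0.6, -2.1]
opening: 0.068
```

Call:
{"op": "apply_moves", "data": {
  "steps": [
    {"x": 0, "y": -2, "z": 0, "spin": 0},
    {"x": 0, "y": 0, "z": 0, "spin": 0}
  ]
}}

```text
time_s: 14.2
position: [0.5297, -0.2993, 0.2]
tcp_rot: [[0.002, 0.046, 0.999], [-1.0, -0.028, 0.004], [0.028, -0.999, 0.046]]
force: [0.2, -0.8, -1.6]
opening: 0.067
```

```bash
python3 look.py w7
python3 - <<'E'
from h import *
import pickle
im,P,s=pickle.load(open('w7.pkl','rb'))
S=imaging.capture('side'); 
save('s7',np.hstack([crop(S,310,100,360,160,8)[:450],crop(im,250,160,350,250,5)[:450,:400]]))
E
```

```text
t 14.2 pos [ 529.7 -299.3  200. ] yaw -89.86 F [ 0.2 -0.8 -1.6] op 5.8 q [-40.  30.  89.   1.  58.  49.]
```

View pics/s7.png

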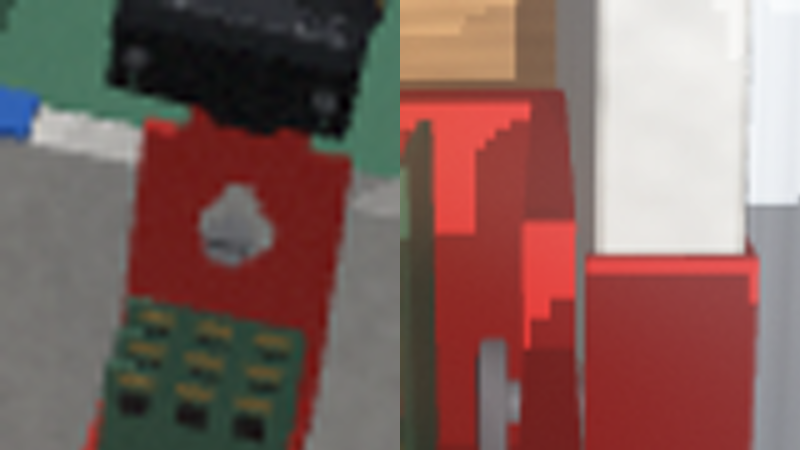

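Call:
{"op": "apply_moves", "data": {
  "steps": [
    {"x": 0, "y": 0, "z": -4, "spin": 0},
    {"x": 0, "y": 0, "z": -4, "spin": 0},
    {"x": 0, "y": 0, "z": -4, "spin": 0},
    {"x": 0, "y": 0, "z": 0, "spin": 0}
  ]
}}

```text
time_s: 14.7
position: [0.5295, -0.2988, 0.1867]
tcp_rot: [[0.003, 0.045, 0.999], [-1.0, -0.028, 0.004], [0.028, -0.999, 0.045]]
force: [-0.8, -0.0, -1.9]
opening: 0.066
```

Call:
{"op": "apply_moves", "data": {
  "steps": [
    {"x": 0, "y": 0, "z": -4, "spin": 0},
    {"x": 0, "y": 0, "z": -3, "spin": 0},
    {"x": 0, "y": 0, "z": 0, "spin": 0}
  ]
}}

```text
time_s: 15.0
position: [0.5295, -0.2988, 0.1788]
tcp_rot: [[0.003, 0.045, 0.999], [-1.0, -0.028, 0.005], [0.028, -0.999, 0.045]]
force: [-0.4, -0.7, -1.9]
opening: 0.065
```

Expected home at TCP z ≈ 173–176.

Call:
{"op": "apply_moves", "data": {
  "steps": [
    {"x": 0, "y": 0, "z": -2, "spin": 0},
    {"x": 0, "y": 0, "z": -2, "spin": 0},
    {"x": 0, "y": 0, "z": 0, "spin": 0}
  ]
}}

```text
time_s: 15.3
position: [0.5298, -0.299, 0.1752]
tcp_rot: [[0.003, 0.045, 0.999], [-1.0, -0.028, 0.005], [0.028, -0.999, 0.045]]
force: [-0.9, -0.6, 0.1]
opening: 0.063
```

Call:
{"op": "apply_moves", "data": {
  "steps": [
    {"x": 0, "y": 0, "z": -2, "spin": 0},
    {"x": 0, "y": 0, "z": -1, "spin": 0},
    {"x": 0, "y": 0, "z": 0, "spin": 0}
  ]
}}

```text
time_s: 15.6
position: [0.5299, -0.299, 0.1754]
tcp_rot: [[0.004, 0.047, 0.999], [-1.0, -0.029, 0.005], [0.03, -0.998, 0.047]]
force: [0.7, -0.3, -1.5]
opening: 0.064
```

Call:
{"op": "apply_moves", "data": {
  "steps": [
    {"x": 0, "y": 0, "z": 0, "spin": 0},
    {"x": 0, "y": 0, "z": 0, "spin": 0},
    {"x": 0, "y": 0, "z": 0, "spin": 0},
    {"x": 0, "y": 0, "z": 0, "spin": 0},
    {"x": 0, "y": 0, "z": 0, "spin": 0}
  ],
  "grip": 50
}}

```text
time_s: 16.1
position: [0.531, -0.2999, 0.1755]
tcp_rot: [[0.003, 0.049, 0.999], [-1.0, -0.031, 0.005], [0.031, -0.998, 0.049]]
force: [-0.2, -0.5, -0.1]
opening: 0.438
```

Call:
{"op": "apply_moves", "data": {
  "steps": [
    {"x": 0, "y": 0, "z": 10, "spin": 0},
    {"x": 0, "y": 0, "z": 15, "spin": 0},
    {"x": 0, "y": 0, "z": 20, "spin": 0},
    {"x": 0, "y": 5, "z": 20, "spin": 0},
    {"x": 0, "y": 15, "z": 10, "spin": 0},
    {"x": 0, "y": 15, "z": 0, "spin": 0},
    {"x": 0, "y": 0, "z": 0, "spin": 0}
  ]
}}

```text
time_s: 16.8
position: [0.5304, -0.2622, 0.255]
tcp_rot: [[0.002, 0.049, 0.999], [-1.0, -0.03, 0.004], [0.031, -0.998, 0.049]]
force: [-0.8, 0.7, -0.0]
opening: 0.575
```

```bash
python3 look.py w8
python3 - <<'E'
from h import *
import pickle
im,P,s=pickle.load(open('w8.pkl','rb'))
S=imaging.capture('side'); TT=imaging.capture('top')
save('s8',np.hstack([crop(S,270,90,400,190,4)[:400],crop(TT,390,140,470,240,4)[:400,:280]])); save('t8',TT)
E
```

```text
t 16.8 pos [ 530.4 -262.2  255. ] yaw -89.86 F [-0.8  0.7 -0. ] op 50.0 q [-37.  25.  88.   0.  64.  52.]
```

View pics/s8.png

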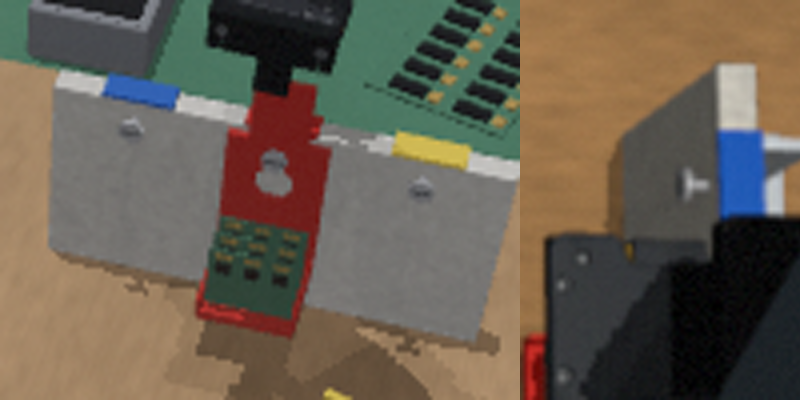

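View pics/w8.png

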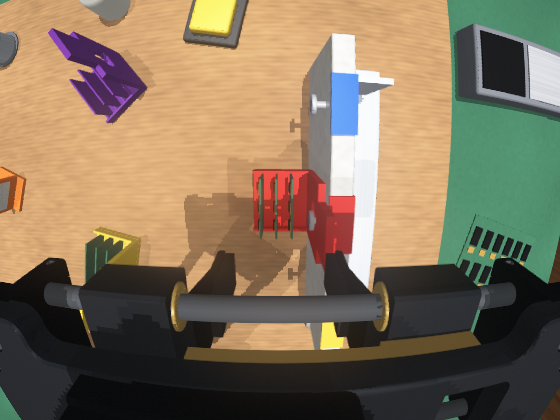

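Call:
{"op": "apply_moves", "data": {
  "steps": [
    {"x": -5, "y": 10, "z": 0, "spin": 0},
    {"x": -10, "y": 20, "z": 0, "spin": -0.04},
    {"x": -10, "y": 20, "z": 0, "spin": -0.04},
    {"x": -10, "y": 20, "z": 0, "spin": -0.04},
    {"x": -10, "y": 20, "z": 0, "spin": -0.04},
    {"x": -10, "y": 20, "z": 0, "spin": -0.04},
    {"x": -10, "y": 20, "z": 0, "spin": -0.04},
    {"x": -10, "y": 20, "z": 0, "spin": 0},
    {"x": -10, "y": 20, "z": 0, "spin": 0},
    {"x": -7, "y": 14, "z": 0, "spin": 0},
    {"x": -3, "y": 7, "z": 0, "spin": 0},
    {"x": 0, "y": 0, "z": 0, "spin": 0}
  ],
  "grip": 87
}}

```text
time_s: 18.15
position: [0.4234, -0.0635, 0.2463]
tcp_rot: [[-0.252, 0.024, 0.968], [-0.967, -0.033, -0.251], [0.026, -0.999, 0.032]]
force: [-0.2, 0.8, 0.9]
opening: 1.0
```

```bash
python3 look.py w9
python3 - <<'E'
from fit import *
import pickle
im,P,s=pickle.load(open('w9.pkl','rb')); print(s['tcp_rot'][:,1])
draw(im,P,'wrist',CAR,(.4335,-.064,np.radians(-104)),(0,255,255)); save('w9',im)
E
```

```text
t 18.15 pos [423.4 -63.5 246.3] yaw -104.58 F [-0.2  0.8  0.9] op 87.0 q [-23.  13. 109.  -1.  56.  83.]
[ 0.02415194 -0.03338288 -0.99915077]
```

View pics/w9.png

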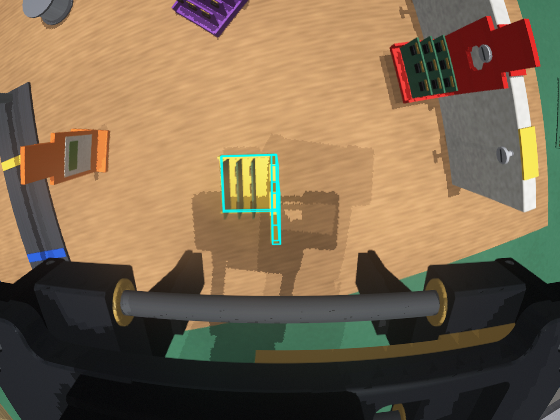

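Call:
{"op": "apply_moves", "data": {
  "steps": [
    {"x": 4, "y": 0, "z": -10, "spin": 0},
    {"x": 4, "y": 0, "z": -15, "spin": 0},
    {"x": 2, "y": 0, "z": -15, "spin": 0.01},
    {"x": 0, "y": 0, "z": -10, "spin": 0},
    {"x": 0, "y": 0, "z": 0, "spin": 0},
    {"x": 0, "y": 0, "z": 0, "spin": 0}
  ]
}}

```text
time_s: 18.8
position: [0.44, -0.0692, 0.1925]
tcp_rot: [[-0.247, 0.03, 0.969], [-0.969, -0.037, -0.246], [0.028, -0.999, 0.038]]
force: [0.2, 0.7, 0.4]
opening: 1.003
```

```bash
python3 look.py w10
python3 - <<'E'
from fit import *
import pickle
im,P,s=pickle.load(open('w10.pkl','rb')); print(s['tcp_rot'][:,1])
draw(im,P,'wrist',CAR,(.4335,-.064,np.radians(-104)),(0,255,255)); save('w10',crop(im,180,130,380,280,3.5))
E
```

```text
t 18.8 pos [440.  -69.2 192.5] yaw -104.29 F [0.2 0.7 0.4] op 87.3 q [-22.  19. 111.  -2.  48.  83.]
[ 0.03035157 -0.03666354 -0.99886664]
```

View pics/w10.png

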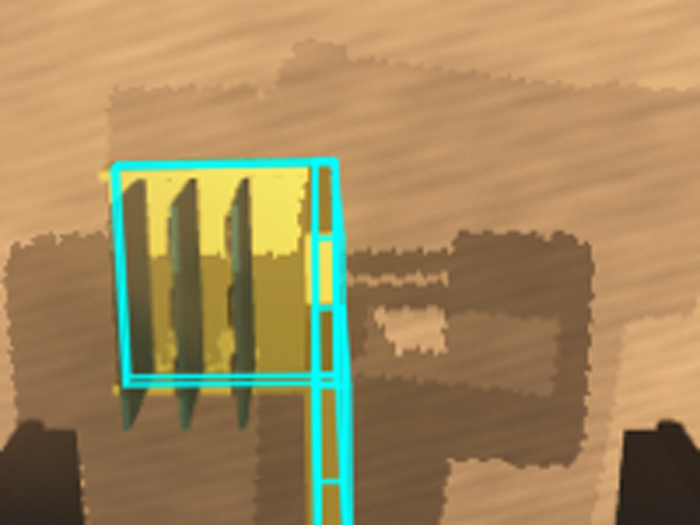

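Call:
{"op": "apply_moves", "data": {
  "steps": [
    {"x": -3, "y": 3, "z": -10, "spin": 0},
    {"x": -3, "y": 3, "z": -10, "spin": 0},
    {"x": -1, "y": 0, "z": -10, "spin": 0},
    {"x": 0, "y": 0, "z": -10, "spin": 0},
    {"x": 0, "y": 0, "z": -5, "spin": 0},
    {"x": 0, "y": 0, "z": 0, "spin": 0},
    {"x": 0, "y": 0, "z": 0, "spin": 0}
  ]
}}

```text
time_s: 19.55
position: [0.4376, -0.0659, 0.1496]
tcp_rot: [[-0.249, 0.041, 0.968], [-0.968, -0.041, -0.247], [0.03, -0.998, 0.05]]
force: [0.9, -0.2, -0.2]
opening: 1.003
```

Call:
{"op": "apply_moves", "data": {
  "steps": [
    {"x": -2, "y": 1, "z": -5, "spin": 0},
    {"x": -2, "y": 1, "z": -5, "spin": 0},
    {"x": 0, "y": 0, "z": 0, "spin": 0}
  ]
}}

```text
time_s: 19.85
position: [0.4342, -0.0642, 0.14]
tcp_rot: [[-0.249, 0.044, 0.968], [-0.968, -0.043, -0.247], [0.03, -0.998, 0.053]]
force: [0.0, 0.5, -1.2]
opening: 1.001
```

Call:
{"op": "apply_moves", "data": {
  "steps": [
    {"x": 0, "y": 0, "z": 0, "spin": 0},
    {"x": 0, "y": 0, "z": 0, "spin": 0},
    {"x": 0, "y": 0, "z": 0, "spin": 0},
    {"x": 0, "y": 0, "z": 0, "spin": 0},
    {"x": 0, "y": 0, "z": 0, "spin": 0},
    {"x": 0, "y": 0, "z": 0, "spin": 0},
    {"x": 0, "y": 0, "z": 0, "spin": 0},
    {"x": 0, "y": 0, "z": 0, "spin": 0},
    {"x": 0, "y": 0, "z": 0, "spin": 0},
    {"x": 0, "y": 0, "z": 0, "spin": 0},
    {"x": 0, "y": 0, "z": 0, "spin": 0},
    {"x": 0, "y": 0, "z": 0, "spin": 0}
  ],
  "grip": 0
}}

```text
time_s: 21.05
position: [0.4346, -0.0638, 0.1404]
tcp_rot: [[-0.25, 0.045, 0.967], [-0.968, -0.042, -0.248], [0.029, -0.998, 0.054]]
force: [-0.2, 2.5, 4.0]
opening: 0.067
```

Call:
{"op": "apply_moves", "data": {
  "steps": [
    {"x": 0, "y": 0, "z": 5, "spin": 0},
    {"x": 0, "y": 0, "z": 10, "spin": 0},
    {"x": 0, "y": 0, "z": 5, "spin": 0},
    {"x": 0, "y": -10, "z": 0, "spin": 0.04},
    {"x": 0, "y": -15, "z": 0, "spin": 0.04},
    {"x": 0, "y": -20, "z": 0, "spin": 0.04},
    {"x": 0, "y": -20, "z": 0, "spin": 0.04},
    {"x": 0, "y": -20, "z": 0, "spin": 0.04},
    {"x": 0, "y": -20, "z": 0, "spin": 0.03},
    {"x": 0, "y": -15, "z": 0, "spin": 0.02},
    {"x": 0, "y": -10, "z": 0, "spin": 0},
    {"x": 0, "y": 0, "z": 0, "spin": 0}
  ]
}}

```text
time_s: 22.25
position: [0.4315, -0.1987, 0.1613]
tcp_rot: [[0.013, 0.049, 0.999], [-0.999, -0.032, 0.015], [0.033, -0.998, 0.049]]
force: [0.1, 1.3, -2.1]
opening: 0.067
```

Call:
{"op": "apply_moves", "data": {
  "steps": [
    {"x": 0, "y": -10, "z": 0, "spin": -0.012},
    {"x": 0, "y": -15, "z": 5, "spin": 0},
    {"x": 0, "y": -15, "z": 10, "spin": 0},
    {"x": 0, "y": -10, "z": 10, "spin": 0},
    {"x": 0, "y": 0, "z": 10, "spin": 0},
    {"x": 0, "y": 0, "z": 4, "spin": 0},
    {"x": 0, "y": 0, "z": 0, "spin": 0},
    {"x": 0, "y": 0, "z": 0, "spin": 0}
  ]
}}

```text
time_s: 23.05
position: [0.4302, -0.2497, 0.2027]
tcp_rot: [[0.003, 0.046, 0.999], [-1.0, -0.031, 0.004], [0.031, -0.998, 0.046]]
force: [0.2, 0.5, -1.4]
opening: 0.067
```

```bash
python3 look.py w11
python3 - <<'E'
from h import *
import pickle
im,P,s=pickle.load(open('w11.pkl','rb')); print(s['tcp_rot'][:,1])
S=imaging.capture('side'); PS=imaging.camera_params('side'); np.save('s11.npy',S)
a=np.linspace(0,2*np.pi,30)
ring=np.c_[np.full(30,-.0095),.009*np.cos(a),.009*np.sin(a)]
g=s['position']-[.0011,0,0]
R=crot(-89.9,0,.015); p=g-R@np.array([0,0,.1405])
o=im.copy(); draw6(o,P,'wrist',CAR,p,R,(0,255,255))
for u,v in proj(P,'wrist',T((.4298,-.3003,np.radians(-90),.14),ring)): cv2.circle(o,(int(round(u)),int(round(v))),0,(255,0,255),-1)
save('w11o',crop(o,190,150,390,300,4)[:600,:])
z2=S.copy(); draw6(z2,PS,'side',CAR,p,R,(0,255,255)); z2=crop(z2,345,100,415,190,6)
for u,v in proj(PS,'side',T((.4298,-.3003,np.radians(-90),.14),ring)): cv2.circle(z2,(int((u-345+.5)*6),int((v-100+.5)*6)),1,(255,0,255),-1)
h=np.c_[np.full(30,-.003),.013*np.cos(a),.079+.013*np.sin(a)]
for u,v in proj(PS,'side',h@R.T+p): cv2.circle(z2,(int((u-345+.5)*6),int((v-100+.5)*6)),1,(255,255,255),-1)
save('s11o',z2)
E
```

```text
t 23.05 pos [ 430.2 -249.7  202.7] yaw -89.85 F [ 0.2  0.5 -1.4] op 5.9 q [-43.  22. 104.   1.  51.  46.]
[ 0.04609078 -0.03061066 -0.99846814]
```

View pics/w11o.png

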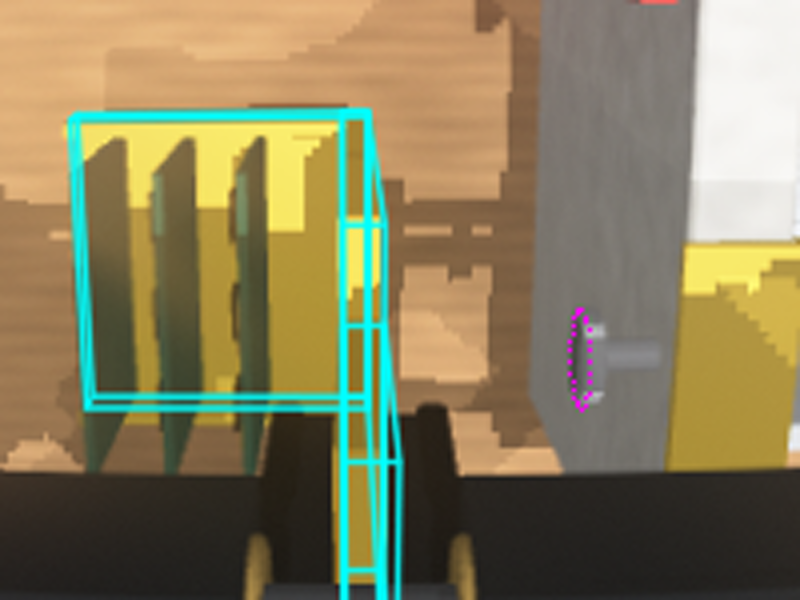

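View pics/s11o.png

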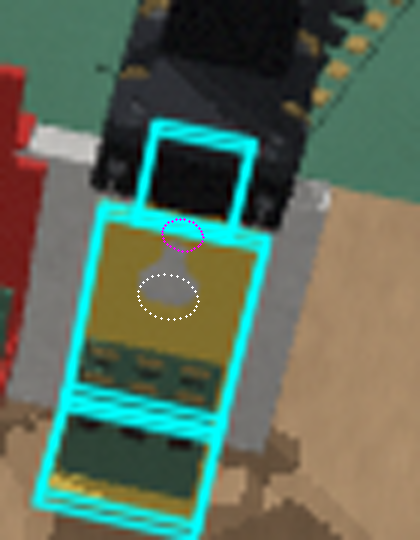

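Call:
{"op": "apply_moves", "data": {
  "steps": [
    {"x": 0.5, "y": -8, "z": -2, "spin": 0},
    {"x": 0.5, "y": -8, "z": 0, "spin": 0},
    {"x": 0, "y": -8, "z": 0, "spin": 0},
    {"x": 0, "y": -6, "z": 0, "spin": 0},
    {"x": 0, "y": 0, "z": 0, "spin": 0},
    {"x": 0, "y": 0, "z": 0, "spin": 0}
  ]
}}

```text
time_s: 23.75
position: [0.4308, -0.282, 0.1987]
tcp_rot: [[0.003, 0.044, 0.999], [-1.0, -0.028, 0.004], [0.029, -0.999, 0.043]]
force: [-0.4, 0.2, -2.2]
opening: 0.067
```

Call:
{"op": "apply_moves", "data": {
  "steps": [
    {"x": 0, "y": -4, "z": 1, "spin": 0},
    {"x": 0, "y": -4, "z": 1, "spin": 0},
    {"x": 0, "y": 0, "z": 0, "spin": 0}
  ]
}}

```text
time_s: 24.05
position: [0.4307, -0.2904, 0.2009]
tcp_rot: [[0.003, 0.043, 0.999], [-1.0, -0.028, 0.005], [0.028, -0.999, 0.043]]
force: [0.3, 0.1, -1.4]
opening: 0.067
```

Call:
{"op": "apply_moves", "data": {
  "steps": [
    {"x": 0, "y": -4, "z": 0, "spin": 0},
    {"x": 0, "y": -4, "z": 0, "spin": 0},
    {"x": 0, "y": -1, "z": 0, "spin": 0},
    {"x": 0, "y": 0, "z": 0, "spin": 0}
  ]
}}

```text
time_s: 24.45
position: [0.4305, -0.2995, 0.2009]
tcp_rot: [[0.003, 0.043, 0.999], [-1.0, -0.027, 0.004], [0.027, -0.999, 0.043]]
force: [0.6, 0.2, -2.4]
opening: 0.064
```

```bash
python3 look.py w12
python3 - <<'E'
from h import *
import pickle
im,P,s=pickle.load(open('w12.pkl','rb'))
S=imaging.capture('side'); 
save('s12',np.hstack([crop(S,345,105,395,165,8)[:450],crop(im,250,160,350,250,5)[:450,:400]]))
E
```

```text
t 24.45 pos [ 430.5 -299.5  200.9] yaw -89.82 F [ 0.6  0.2 -2.4] op 5.5 q [-47.  24. 100.   1.  53.  42.]
```

View pics/s12.png

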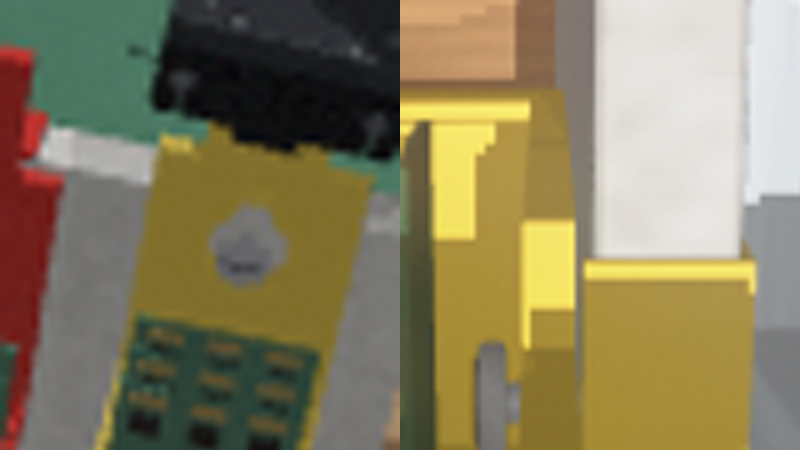

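Head is through the hole, plate between head and board. Lowering.

Call:
{"op": "apply_moves", "data": {
  "steps": [
    {"x": 0, "y": 0, "z": -4, "spin": 0},
    {"x": 0, "y": 0, "z": -4, "spin": 0},
    {"x": 0, "y": 0, "z": -4, "spin": 0},
    {"x": 0, "y": 0, "z": 0, "spin": 0}
  ]
}}

```text
time_s: 24.95
position: [0.4303, -0.2989, 0.1877]
tcp_rot: [[0.004, 0.043, 0.999], [-1.0, -0.027, 0.005], [0.027, -0.999, 0.042]]
force: [-0.0, -0.1, -1.9]
opening: 0.065
```

Call:
{"op": "apply_moves", "data": {
  "steps": [
    {"x": 0, "y": 0, "z": -4, "spin": 0},
    {"x": 0, "y": 0, "z": -3, "spin": 0},
    {"x": 0, "y": 0, "z": 0, "spin": 0}
  ]
}}

```text
time_s: 25.25
position: [0.4303, -0.2991, 0.1799]
tcp_rot: [[0.004, 0.042, 0.999], [-1.0, -0.027, 0.005], [0.027, -0.999, 0.042]]
force: [-0.2, 0.7, -2.0]
opening: 0.066
```

Call:
{"op": "apply_moves", "data": {
  "steps": [
    {"x": 0, "y": 0, "z": -2, "spin": 0},
    {"x": 0, "y": 0, "z": -2, "spin": 0},
    {"x": 0, "y": 0, "z": 0, "spin": 0}
  ]
}}

```text
time_s: 25.55
position: [0.4304, -0.2992, 0.1756]
tcp_rot: [[0.004, 0.043, 0.999], [-1.0, -0.027, 0.005], [0.027, -0.999, 0.042]]
force: [0.8, 0.2, -1.0]
opening: 0.07
```

Call:
{"op": "apply_moves", "data": {
  "steps": [
    {"x": 0, "y": 0, "z": -2, "spin": 0},
    {"x": 0, "y": 0, "z": -1, "spin": 0},
    {"x": 0, "y": 0, "z": 0, "spin": 0}
  ]
}}

```text
time_s: 25.85
position: [0.4306, -0.2992, 0.1753]
tcp_rot: [[0.004, 0.043, 0.999], [-1.0, -0.028, 0.006], [0.028, -0.999, 0.043]]
force: [0.1, 0.4, -2.3]
opening: 0.063
```

Home (same z as red). Release and retreat up.

Call:
{"op": "apply_moves", "data": {
  "steps": [
    {"x": 0, "y": 0, "z": 0, "spin": 0},
    {"x": 0, "y": 0, "z": 0, "spin": 0},
    {"x": 0, "y": 0, "z": 0, "spin": 0},
    {"x": 0, "y": 0, "z": 0, "spin": 0},
    {"x": 0, "y": 0, "z": 0, "spin": 0}
  ],
  "grip": 50
}}

```text
time_s: 26.35
position: [0.4317, -0.3005, 0.1759]
tcp_rot: [[0.004, 0.046, 0.999], [-1.0, -0.031, 0.006], [0.031, -0.998, 0.046]]
force: [-0.0, 0.2, -0.1]
opening: 0.437
```

Call:
{"op": "apply_moves", "data": {
  "steps": [
    {"x": 0, "y": 0, "z": 10, "spin": 0},
    {"x": 0, "y": 0, "z": 15, "spin": 0},
    {"x": 0, "y": 0, "z": 20, "spin": 0},
    {"x": 0, "y": 5, "z": 20, "spin": 0},
    {"x": 0, "y": 15, "z": 15, "spin": 0},
    {"x": 0, "y": 20, "z": 0, "spin": 0},
    {"x": 0, "y": 20, "z": 0, "spin": 0},
    {"x": 0, "y": 20, "z": 0, "spin": 0},
    {"x": 0, "y": 20, "z": 0, "spin": 0},
    {"x": 0, "y": 20, "z": 0, "spin": 0},
    {"x": 0, "y": 10, "z": 0, "spin": 0},
    {"x": 0, "y": 0, "z": 0, "spin": 0}
  ]
}}

```text
time_s: 27.55
position: [0.4326, -0.168, 0.2671]
tcp_rot: [[0.002, 0.054, 0.999], [-0.999, -0.038, 0.004], [0.038, -0.998, 0.054]]
force: [0.0, -0.4, 0.6]
opening: 0.574
```

```bash
cat > bd.py <<'E'
from fit import *
import sys
S=imaging.capture('side'); TT=imaging.capture('top'); np.save('st.npy',np.array([S,TT]))
save('s_'+sys.argv[1],S); save('t_'+sys.argv[1],TT)
E
python3 look.py w13; python3 bd.py 13
```

```text
t 27.55 pos [ 432.6 -168.   267.1] yaw -89.89 F [ 0.  -0.4  0.6] op 49.9 q [-35.  13. 104.   0.  59.  55.]
```

View pics/s_13.png

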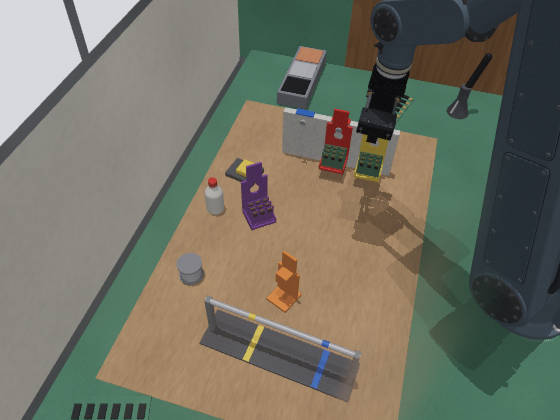

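View pics/t_13.png

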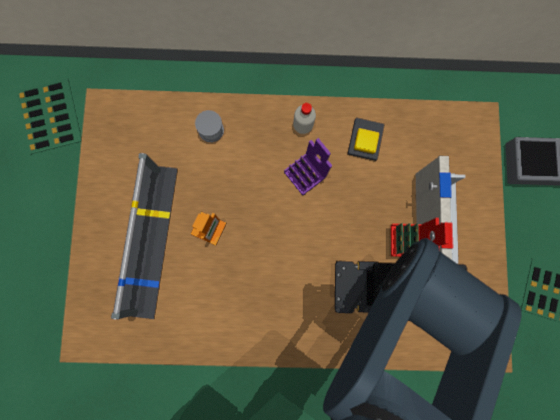

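View pics/w13.png

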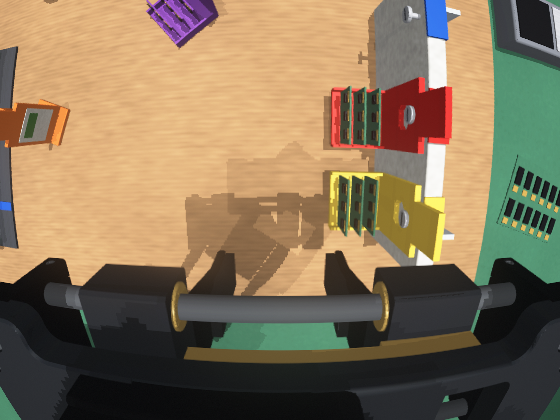

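Run:
```python
from fit import *
A=np.load('st.npy'); ims={'side':A[0],'top':A[1]}; PP={c:imaging.camera_params(c) for c in ims}
H=cv2.cvtColor(ims['top'],cv2.COLOR_RGB2HSV).astype(int)
for c,R in(('top',(105,150,185,325)),('side',(200,295,365,395))):
  H=cv2.cvtColor(ims[c],cv2.COLOR_RGB2HSV).astype(int)
  for n,lo,hi in(('blue',105,125),('yellow',22,34)):
    m=((H[...,0]>lo)&(H[...,0]<hi)&(H[...,1]>150)&(H[...,2]>80)); k=m*0; k[R[1]:R[3],R[0]:R[2]]=m[R[1]:R[3],R[0]:R[2]]
    N,l,st,ce=cv2.connectedComponentsWithStats(k.astype(np.uint8))
    for i in range(1,N):
        if st[i,4]>8: print(c,n,st[i],ce[i].round(1),'z124',(atz(PP[c],c,*ce[i],.124)[:2]*1000).round(1),'z6',(atz(PP[c],c,*ce[i],.006)[:2]*1000).round(1))
save('rz',np.hstack([crop(ims['top'],105,150,185,325,3.4),crop(ims['side'],195,290,365,395,3)[:, :]][:1])); save('rz2',crop(ims['side'],195,290,365,395,4.5))
```

```text
top blue [118 278  41  10 263] [138.6 282.1] z124 [422.7 279.1] z6 [421.5 311.9]
top yellow [131 201  39  17 256] [150.  211.5] z124 [562.4 266.9] z6 [579.1 298.2]
side blue [322 341   7   6  27] [324.9 343.6] z124 [423.9 311.8] z6 [426.6 253.4]
side blue [311 350  18  38 216] [319.8 368.7] z124 [421.5 364.1] z6 [423.9 312.4]
side yellow [249 317   5   3   9] [251. 318.] z124 [579.1 302.1] z6 [601.5 242.5]
side yellow [249 341   7   7  29] [252.1 344.4] z124 [558.9 355.5] z6 [578.7 302.7]
```

View pics/rz2.png

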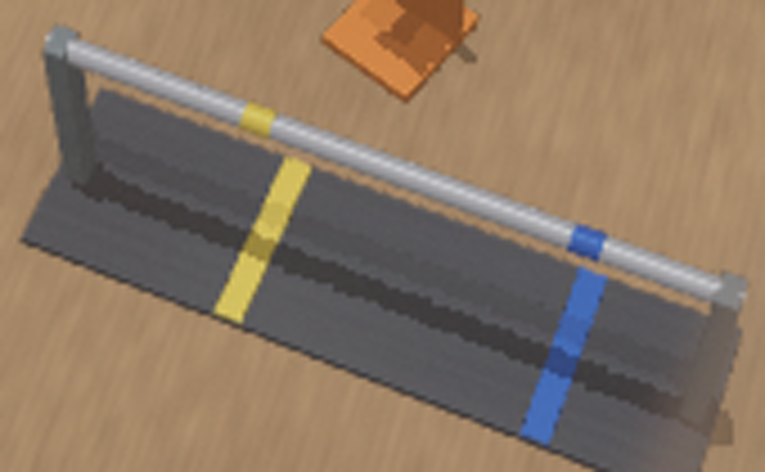

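View pics/rz.png

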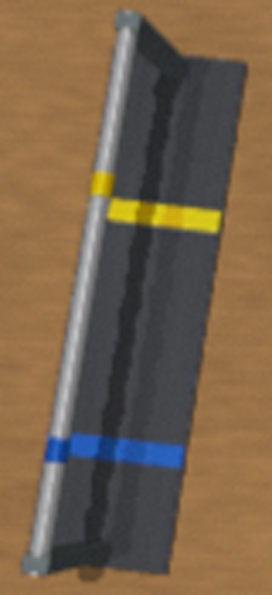

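Run:
```python
from fit import *
from scipy.optimize import least_squares
PP={c:imaging.camera_params(c) for c in('top','side')}
obs=[('top',(121.8,282.4),lambda m:(0,-95,128)),('top',(135,204.1),lambda m:(0,m,128)),
('top',(177.4,168.8),lambda m:(45,170,6)),('top',(153.8,318.5),lambda m:(45,-170,6)),
('side',(324.9,343.6),lambda m:(0,-95,127)),('side',(252.1,316.7),lambda m:(0,m,127)),
('side',(199.9,343.3),lambda m:(-45,170,6))]
def res(p,detail=False):
    r=[]
    for c,uv,f in obs: r+=list(proj(PP[c],c,T((p[0]/1000,p[1]/1000,p[2]),np.array(f(p[3]))/1000.))[0]-uv)
    return np.array(r)
s=least_squares(res,[500,300,np.radians(-98),60],x_scale=[10,10,.05,10],loss='soft_l1'); p=s.x
print(p[:2],np.degrees(p[2]),p[3]); print(s.fun.reshape(-1,2).round(1) if 0 else res(p).reshape(-1,2).round(1))
for y in(-95,p[3]): print(T((p[0],p[1],p[2]),np.array([0,y,130.])).round(1))
np.save('rail.npy',p)
A=np.load('st.npy')
for c,im,rc,sc in(('side',A[0],(195,290,365,395),4.5),('top',A[1],(105,150,185,325),3.4)):
    o=im.copy(); draw(o,PP[c],c,RAIL,(p[0]/1000,p[1]/1000,p[2]),(0,255,255)); save('rf'+c,crop(o,*rc,sc))
```

```text
[516.47213735 303.30992354] -94.99144485095142 60.409685194444194
[[-0.7 -0.3]
 [-0.7 -0.4]
 [-0.3 -0.9]
 [-0.1  0.6]
 [ 1.2 -0.5]
 [ 0.7 -0.8]
 [-0.3 -0.5]]
[[421.8 311.6 130. ]]
[[576.7 298.1 130. ]]
```

View pics/rfside.png

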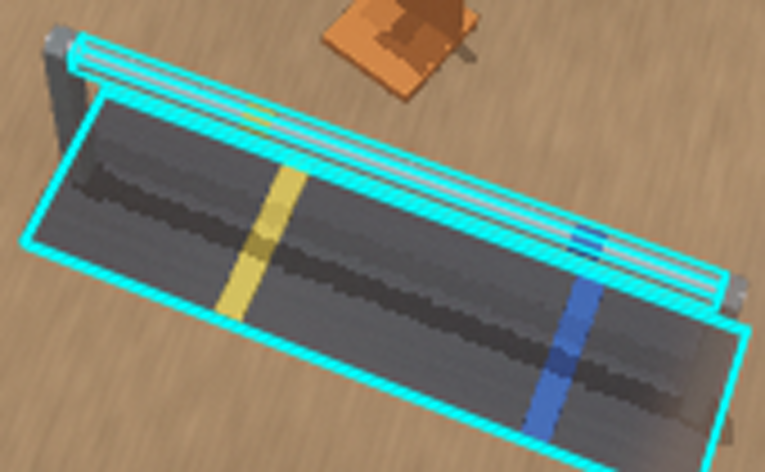

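View pics/rftop.png

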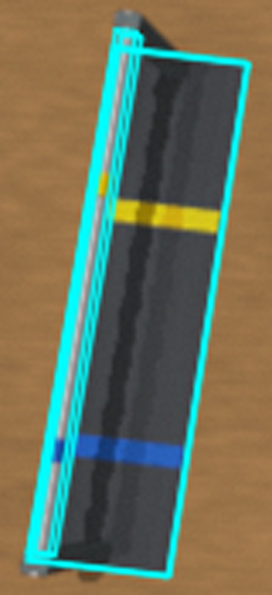

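Call:
{"op": "apply_moves", "data": {
  "steps": [
    {"x": 4, "y": 10, "z": 0, "spin": 0},
    {"x": 7, "y": 20, "z": 0, "spin": -0.04},
    {"x": 7, "y": 20, "z": 0, "spin": -0.04},
    {"x": 7, "y": 20, "z": 0, "spin": -0.04},
    {"x": 7, "y": 20, "z": 0, "spin": -0.04},
    {"x": 7, "y": 20, "z": 0, "spin": -0.04},
    {"x": 7, "y": 20, "z": 0, "spin": -0.04},
    {"x": 7, "y": 20, "z": 0, "spin": -0.04},
    {"x": 7, "y": 20, "z": 0, "spin": -0.04},
    {"x": 7, "y": 20, "z": 0, "spin": -0.04},
    {"x": 7, "y": 20, "z": 0, "spin": -0.03},
    {"x": 4, "y": 10, "z": 0, "spin": 0}
  ],
  "grip": 87
}}

```text
time_s: 28.9
position: [0.518, 0.055, 0.2656]
tcp_rot: [[-0.41, 0.035, 0.912], [-0.911, -0.058, -0.407], [0.039, -0.998, 0.056]]
force: [-0.2, 0.7, -0.0]
opening: 1.0
```

Call:
{"op": "apply_moves", "data": {
  "steps": [
    {"x": 4, "y": 10, "z": 0, "spin": 0},
    {"x": 7, "y": 20, "z": 0, "spin": 0},
    {"x": 7, "y": 20, "z": 0, "spin": 0},
    {"x": 7, "y": 20, "z": 0, "spin": 0},
    {"x": 5, "y": 15, "z": 0, "spin": 0},
    {"x": 0, "y": 5, "z": 0, "spin": 0},
    {"x": 0, "y": 0, "z": 0, "spin": 0}
  ]
}}

```text
time_s: 29.6
position: [0.5502, 0.1479, 0.2644]
tcp_rot: [[-0.409, 0.033, 0.912], [-0.912, -0.06, -0.407], [0.041, -0.998, 0.054]]
force: [-0.3, 0.1, -1.0]
opening: 0.998
```

```bash
python3 look.py w14; python3 bd.py 14
python3 - <<'E'
from fit import *
import pickle
im,P,s=pickle.load(open('w14.pkl','rb')); print(s['tcp_rot'][:,1])
draw(im,P,'wrist',TAG,(.5405,.154,np.radians(67.3)),(0,255,255)); p=np.load('rail.npy'); draw(im,P,'wrist',RAIL,(p[0]/1e3,p[1]/1e3,p[2]),(255,0,255)); save('w14',im)
E
```

```text
t 29.6 pos [550.2 147.9 264.4] yaw -114.17 F [-0.3  0.1 -1. ] op 86.8 q [  6.  23.  89.  -4.  67. 121.]
[ 0.03264243 -0.05980131 -0.99767644]
```

View pics/w14.png

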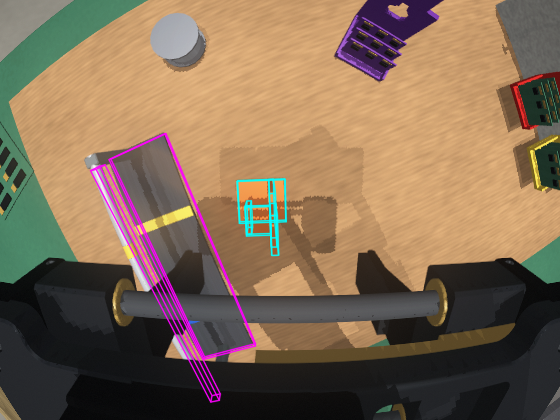

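View pics/t_14.png

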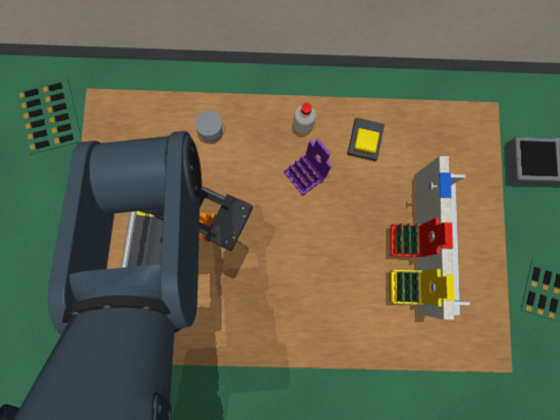

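Run:
```python
from fit import *
A=np.load('st.npy'); PP={c:imaging.camera_params(c) for c in('top','side')}
out=[]
for c,im,rc,sc in(('side',A[0],(310,100,400,190),6),('top',A[1],(385,215,465,315),5.4)):
    o=im.copy()
    for x in(.5298,.4298): draw(o,PP[c],c,CAR,(x,-.3025,np.radians(-90),.035),(0,255,255))
    out.append(crop(o,*rc,sc)[:540]); 
save('hang',np.hstack(out)[:, :800] if 0 else out[0]); save('hang2',out[1])
```

```text
(no output)
```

View pics/hang.png

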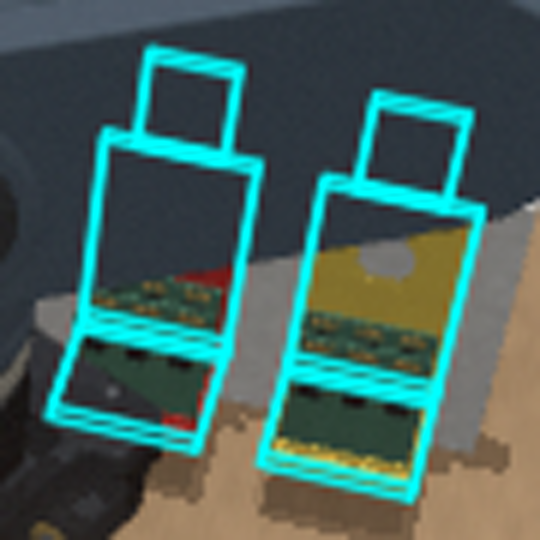

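View pics/hang2.png

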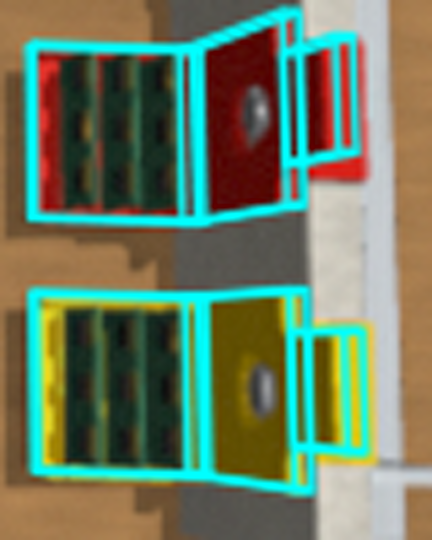

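Call:
{"op": "apply_moves", "data": {
  "steps": [
    {"x": -5, "y": 3, "z": -10, "spin": 0.026},
    {"x": -5, "y": 3, "z": -15, "spin": 0},
    {"x": 0, "y": 0, "z": -15, "spin": 0},
    {"x": 0, "y": 0, "z": -15, "spin": 0},
    {"x": 0, "y": 0, "z": -10, "spin": 0},
    {"x": 0, "y": 0, "z": 0, "spin": 0},
    {"x": 0, "y": 0, "z": 0, "spin": 0}
  ]
}}

```text
time_s: 30.45
position: [0.5359, 0.1497, 0.1954]
tcp_rot: [[-0.385, 0.031, 0.922], [-0.922, -0.06, -0.383], [0.043, -0.998, 0.052]]
force: [0.8, -0.3, 0.5]
opening: 1.005
```

```bash
python3 look.py w15
python3 - <<'E'
from fit import *
import pickle
im,P,s=pickle.load(open('w15.pkl','rb')); print(s['tcp_rot'][:,1])
draw(im,P,'wrist',TAG,(.5405,.154,np.radians(67.3)),(0,255,255)); p=np.load('rail.npy'); draw(im,P,'wrist',RAIL,(p[0]/1e3,p[1]/1e3,p[2]),(255,0,255)); save('w15',crop(im,60,130,340,330,2.85))
E
```

```text
t 30.45 pos [535.9 149.7 195.4] yaw -112.68 F [ 0.8 -0.3  0.5] op 87.4 q [  6.  27.  95.  -4.  57. 121.]
[ 0.03112882 -0.0599457  -0.99771615]
```

View pics/w15.png

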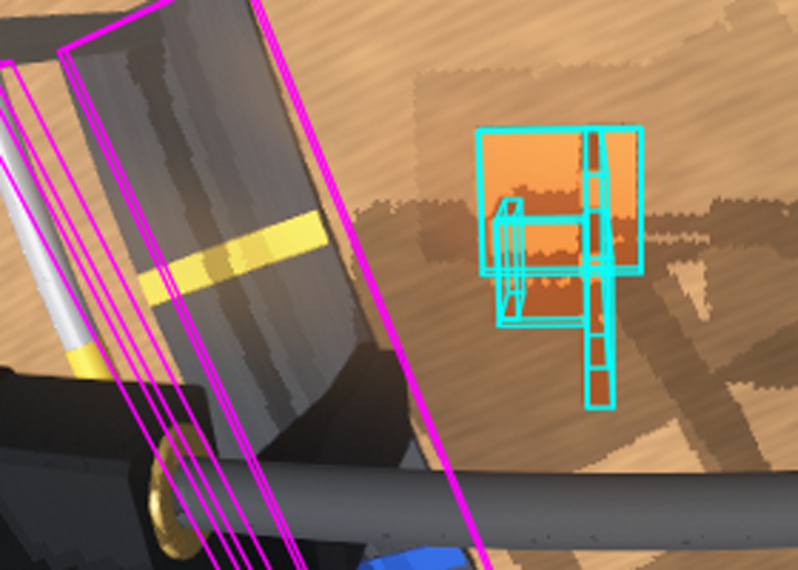

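Run:
```python
from fit import *
import pickle
im,P,s=pickle.load(open('w15.pkl','rb'))
o=crop(im,60,130,200,330,2.9)
save('w15r',o)
p=np.load('rail.npy')
for uv in ((174.7,210),(111.9,231)):
    X=atz(P,'wrist',*uv,.006); d=(X[:2]*1000-p[:2]); c,sn=np.cos(p[2]),np.sin(p[2]); print(X*1000,'rail frame',c*d[0]+sn*d[1],-sn*d[0]+c*d[1])
im,P,s=pickle.load(open('w14.pkl','rb')); save('w14r',crop(im,70,110,260,370,2.3))
```

```text
[572.37352059 254.74156658   6.        ] rail frame 43.520359870785505 59.915175227081555
[581.9542534  341.44954509   6.        ] rail frame -43.69238679877613 61.91537442240575
```

View pics/w14r.png

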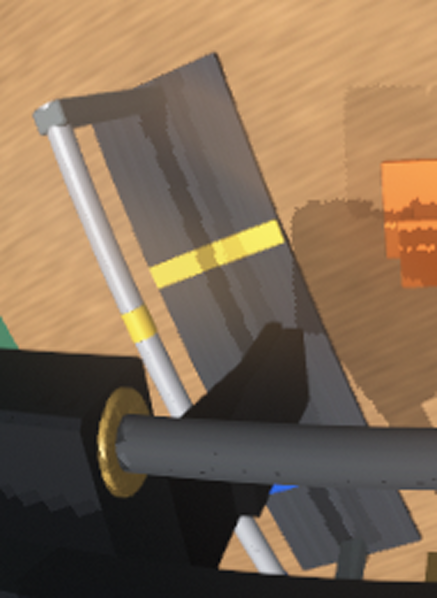

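Call:
{"op": "apply_moves", "data": {
  "steps": [
    {"x": 2, "y": 2, "z": -10, "spin": 0},
    {"x": 2, "y": 2, "z": -12, "spin": 0},
    {"x": 0, "y": 0, "z": -12, "spin": 0},
    {"x": 0, "y": 0, "z": -12, "spin": 0},
    {"x": 0, "y": 0, "z": -8, "spin": 0},
    {"x": 0, "y": 0, "z": -4, "spin": 0},
    {"x": 0, "y": 0, "z": 0, "spin": 0},
    {"x": 0, "y": 0, "z": 0, "spin": 0}
  ]
}}

```text
time_s: 31.3
position: [0.5409, 0.1542, 0.1328]
tcp_rot: [[-0.385, 0.033, 0.922], [-0.922, -0.06, -0.383], [0.043, -0.998, 0.053]]
force: [0.3, -0.4, -0.0]
opening: 1.0
```

Call:
{"op": "apply_moves", "data": {
  "steps": [
    {"x": 0, "y": 0, "z": -4, "spin": 0},
    {"x": 0, "y": 0, "z": -3, "spin": 0},
    {"x": 0, "y": 0, "z": 0, "spin": 0}
  ]
}}

```text
time_s: 31.6
position: [0.5417, 0.1543, 0.1263]
tcp_rot: [[-0.385, 0.035, 0.922], [-0.922, -0.059, -0.383], [0.041, -0.998, 0.055]]
force: [0.8, -0.1, -1.0]
opening: 0.997
```

Call:
{"op": "apply_moves", "data": {
  "steps": [
    {"x": 0, "y": 0, "z": 0, "spin": 0},
    {"x": 0, "y": 0, "z": 0, "spin": 0},
    {"x": 0, "y": 0, "z": 0, "spin": 0},
    {"x": 0, "y": 0, "z": 0, "spin": 0},
    {"x": 0, "y": 0, "z": 0, "spin": 0},
    {"x": 0, "y": 0, "z": 0, "spin": 0},
    {"x": 0, "y": 0, "z": 0, "spin": 0},
    {"x": 0, "y": 0, "z": 0, "spin": 0},
    {"x": 0, "y": 0, "z": 0, "spin": 0},
    {"x": 0, "y": 0, "z": 0, "spin": 0},
    {"x": 0, "y": 0, "z": 0, "spin": 0},
    {"x": 0, "y": 0, "z": 0, "spin": 0}
  ],
  "grip": 0
}}

```text
time_s: 32.8
position: [0.5432, 0.1553, 0.1278]
tcp_rot: [[-0.386, 0.04, 0.922], [-0.922, -0.057, -0.384], [0.037, -0.998, 0.059]]
force: [0.4, 2.4, 2.8]
opening: 0.066
```

Call:
{"op": "apply_moves", "data": {
  "steps": [
    {"x": 0, "y": 0, "z": 5, "spin": 0},
    {"x": 0, "y": 0, "z": 10, "spin": 0},
    {"x": -5, "y": 0, "z": 5, "spin": 0},
    {"x": -12, "y": 4, "z": 0, "spin": 0.04},
    {"x": -18, "y": 6, "z": 0, "spin": 0.05},
    {"x": -20, "y": 8, "z": 0, "spin": 0.05},
    {"x": -20, "y": 8, "z": 0, "spin": 0.05},
    {"x": -20, "y": 8, "z": 0, "spin": 0.05},
    {"x": -15, "y": 6, "z": 0, "spin": 0.04},
    {"x": -8, "y": 4, "z": 0, "spin": 0.02},
    {"x": 0, "y": 0, "z": 0, "spin": 0},
    {"x": 0, "y": 0, "z": 0, "spin": 0}
  ]
}}

```text
time_s: 34.0
position: [0.4096, 0.1989, 0.1487]
tcp_rot: [[-0.071, 0.046, 0.996], [-0.997, -0.047, -0.069], [0.044, -0.998, 0.049]]
force: [-0.4, -0.5, -2.8]
opening: 0.062
```

```bash
python3 look.py w16; python3 bd.py 16
```

```text
t 34.0 pos [409.6 198.9 148.7] yaw -94.07 F [-0.4 -0.5 -2.8] op 5.4 q [ 14.  25. 111.  -5.  42. 112.]
```

View pics/w16.png

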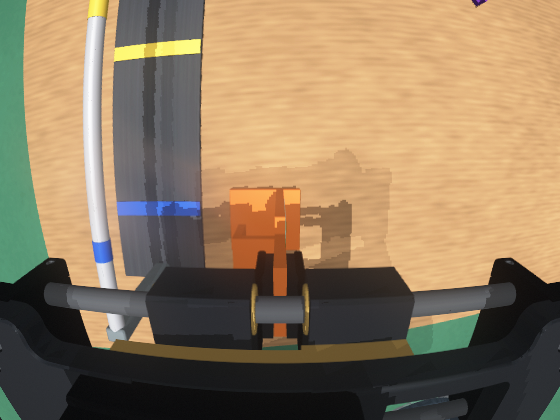

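View pics/s_16.png

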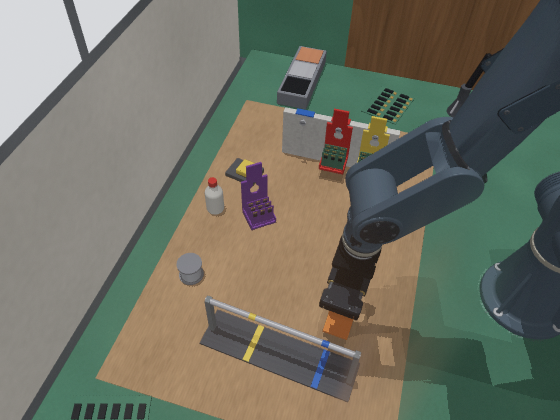

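Run:
```python
from fit import *
import pickle
im,P,s=pickle.load(open('w16.pkl','rb')); p=np.load('rail.npy')
def rf(uv,z):
    X=atz(P,'wrist',*uv,z); d=(X[:2]*1000-p[:2]); c,sn=np.cos(p[2]),np.sin(p[2]); return (X*1000).round(1),'rf',round(c*d[0]+sn*d[1],1),round(-sn*d[0]+c*d[1],1)
for uv in((117,209),(201,209),(115,54),(201,46)): print(rf(uv,.006))
for uv in((102,251),(97,8),(92,100)): print(rf(uv,.127))
g=s['position']; 
R=crot(85.9,-s['tcp_rot'][0,1]*0,.0)
for ty in(0,.04):
  o=im.copy(); R=crot(85.9,0,ty); pp=g-R@np.array([0,-.002,.1275]); draw6(o,P,'wrist',TAG,pp,R,(0,255,255)); save(f'w16o{int(ty*100)}',crop(o,200,160,330,350,4)[:520])
```

```text
(array([427. , 357.9,   6. ]), 'rf', np.float64(-46.6), np.float64(-93.9))
(array([419.2, 268.7,   6. ]), 'rf', np.float64(43.0), np.float64(-93.9))
(array([582.6, 342.8,   6. ]), 'rf', np.float64(-45.1), np.float64(62.5))
(array([574.2, 254.8,   6. ]), 'rf', np.float64(43.3), np.float64(61.7))
(array([423.9, 312.2, 127. ]), 'rf', np.float64(-0.8), np.float64(-93.0))
(array([577.6, 298.6, 127. ]), 'rf', np.float64(-0.7), np.float64(61.3))
(array([518. , 303.2, 127. ]), 'rf', np.float64(-0.0), np.float64(1.5))
```

View pics/w16o0.png

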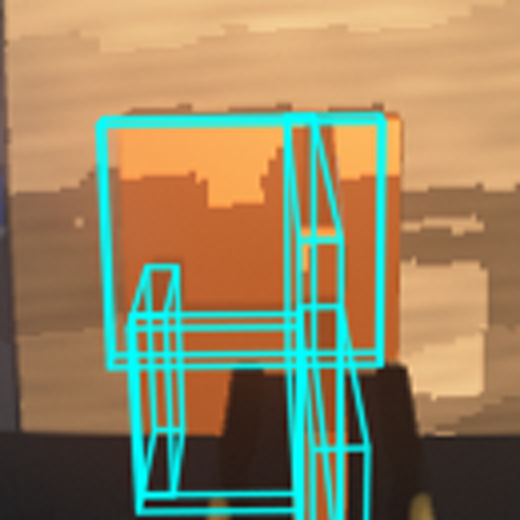

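View pics/w16o4.png

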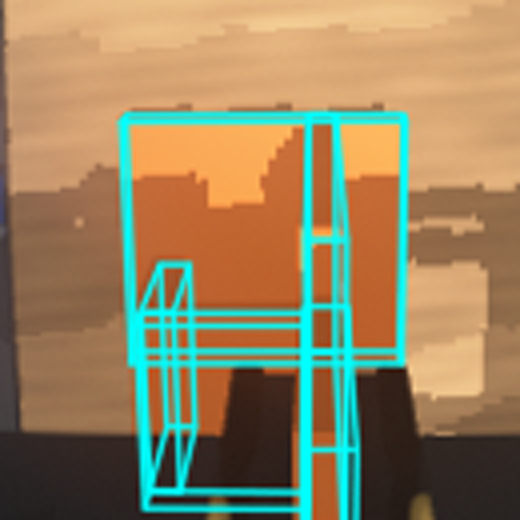

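Call:
{"op": "apply_moves", "data": {
  "steps": [
    {"x": 2, "y": 0, "z": 8, "spin": -0.01},
    {"x": 2, "y": 5, "z": 12, "spin": -0.01},
    {"x": 2, "y": 8, "z": 12, "spin": 0},
    {"x": 2, "y": 12, "z": 10, "spin": 0},
    {"x": 2, "y": 12, "z": 7, "spin": 0},
    {"x": 0, "y": 10, "z": 0, "spin": 0},
    {"x": 0, "y": 8, "z": 0, "spin": 0},
    {"x": 0, "y": 0, "z": 0, "spin": 0},
    {"x": 0, "y": 0, "z": 0, "spin": 0}
  ]
}}

```text
time_s: 35.05
position: [0.4263, 0.2544, 0.2017]
tcp_rot: [[-0.101, 0.049, 0.994], [-0.994, -0.048, -0.099], [0.042, -0.998, 0.053]]
force: [0.9, -0.6, -1.5]
opening: 0.065
```

```bash
python3 look.py w17; python3 bd.py 17
python3 - <<'E'
from fit import *
A=np.load('st.npy'); save('s17z',crop(A[0],290,270,400,400,4.5))
E
```

```text
t 35.05 pos [426.3 254.4 201.7] yaw -95.83 F [ 0.9 -0.6 -1.5] op 5.7 q [ 20.  22. 103.  -4.  53. 118.]
```

View pics/w17.png

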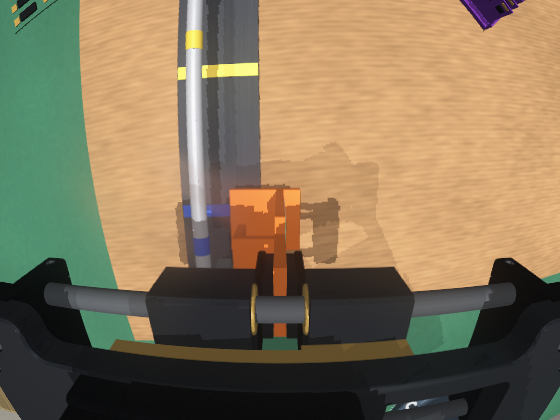

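View pics/s17z.png

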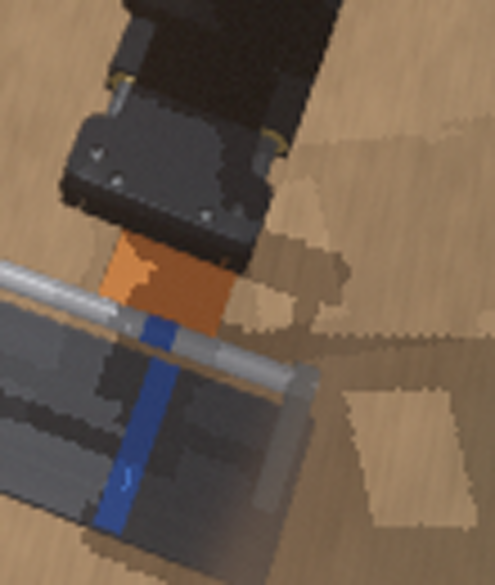

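Call:
{"op": "apply_moves", "data": {
  "steps": [
    {"x": -1, "y": 7, "z": -1, "spin": 0},
    {"x": -1, "y": 8, "z": -1, "spin": 0},
    {"x": -1, "y": 8, "z": 0, "spin": 0},
    {"x": 0, "y": 8, "z": 0, "spin": 0},
    {"x": 0, "y": 7, "z": 0, "spin": 0},
    {"x": 0, "y": 4, "z": 0, "spin": 0},
    {"x": 0, "y": 0, "z": 0, "spin": 0},
    {"x": 0, "y": 0, "z": 0, "spin": 0}
  ]
}}

```text
time_s: 36.0
position: [0.4224, 0.3, 0.1988]
tcp_rot: [[-0.102, 0.047, 0.994], [-0.994, -0.048, -0.1], [0.043, -0.998, 0.052]]
force: [0.1, -0.1, -2.1]
opening: 0.069
```

```bash
python3 look.py w18; python3 bd.py 18
python3 - <<'E'
from fit import *
import pickle
im,P,s=pickle.load(open('w18.pkl','rb'))
A=np.load('st.npy'); save('s18z',np.hstack([crop(A[0],290,270,400,400,4)[:500,:400],crop(im,180,150,320,300,3.34)[:500,:400]]))
E
```

```text
t 36.0 pos [422.4 300.  198.8] yaw -95.85 F [ 0.1 -0.1 -2.1] op 6.0 q [ 25.  24. 100.  -4.  55. 123.]
```

View pics/s18z.png

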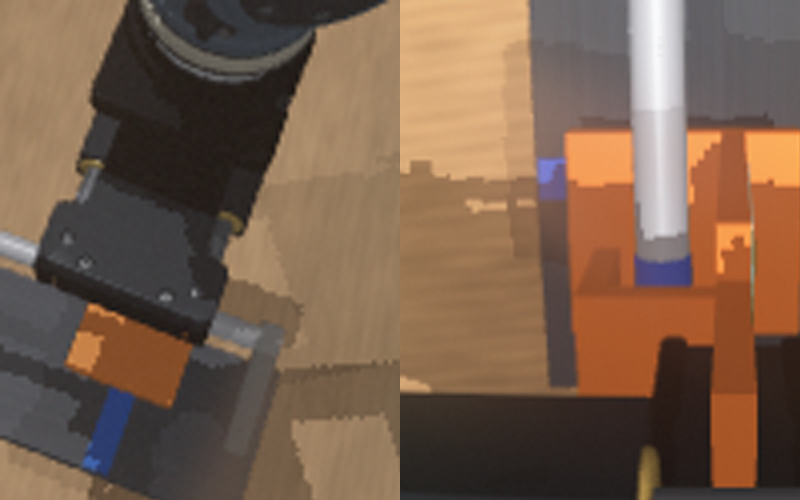

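Call:
{"op": "apply_moves", "data": {
  "steps": [
    {"x": 0, "y": 0, "z": -6, "spin": 0},
    {"x": 0, "y": 0, "z": -6, "spin": 0},
    {"x": 0, "y": 0, "z": -5, "spin": 0},
    {"x": 0, "y": 0, "z": 0, "spin": 0}
  ]
}}

```text
time_s: 36.55
position: [0.4223, 0.2987, 0.1803]
tcp_rot: [[-0.104, 0.046, 0.994], [-0.994, -0.048, -0.102], [0.043, -0.998, 0.051]]
force: [0.7, 0.4, -1.9]
opening: 0.063
```

Call:
{"op": "apply_moves", "data": {
  "steps": [
    {"x": 0, "y": 0, "z": -5, "spin": 0},
    {"x": 0, "y": 0, "z": -5, "spin": 0},
    {"x": 0, "y": 0, "z": 0, "spin": 0}
  ]
}}

```text
time_s: 36.85
position: [0.4223, 0.2985, 0.1691]
tcp_rot: [[-0.104, 0.046, 0.994], [-0.994, -0.049, -0.102], [0.044, -0.998, 0.051]]
force: [-0.7, 0.1, -1.8]
opening: 0.064
```

```bash
python3 look.py w19
python3 - <<'E'
from fit import *
import pickle
im,P,s=pickle.load(open('w19.pkl','rb')); save('w19z',crop(im,180,150,320,300,3.34)[:500,:450])
E
```

```text
t 36.85 pos [422.3 298.5 169.1] yaw -95.98 F [-0.7  0.1 -1.8] op 5.6 q [ 25.  27. 101.  -5.  51. 124.]
```

View pics/w19z.png

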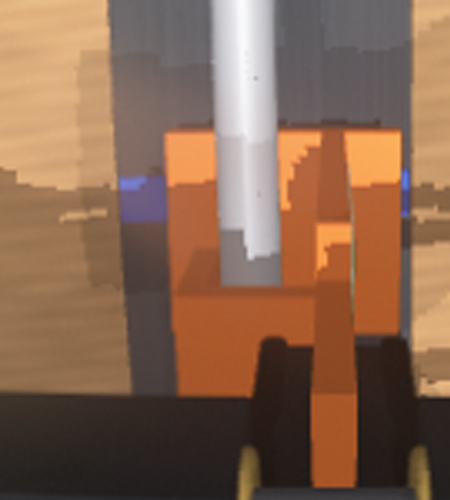

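Call:
{"op": "apply_moves", "data": {
  "steps": [
    {"x": 0, "y": 1, "z": -4, "spin": 0},
    {"x": 0, "y": 0, "z": -3, "spin": 0},
    {"x": 0, "y": 0, "z": 0, "spin": 0}
  ]
}}

```text
time_s: 37.2
position: [0.4228, 0.2999, 0.1621]
tcp_rot: [[-0.104, 0.047, 0.993], [-0.994, -0.048, -0.102], [0.043, -0.998, 0.052]]
force: [0.2, 0.7, -2.3]
opening: 0.065
```

Call:
{"op": "apply_moves", "data": {
  "steps": [
    {"x": 0, "y": 0, "z": -2, "spin": 0},
    {"x": 0, "y": 0, "z": 0, "spin": 0}
  ]
}}

```text
time_s: 37.4
position: [0.4228, 0.3, 0.1599]
tcp_rot: [[-0.104, 0.047, 0.993], [-0.994, -0.048, -0.102], [0.043, -0.998, 0.052]]
force: [0.0, -0.3, -1.2]
opening: 0.064
```

Call:
{"op": "apply_moves", "data": {
  "steps": [
    {"x": 0, "y": 0, "z": -2, "spin": 0},
    {"x": 0, "y": 0, "z": 0, "spin": 0}
  ]
}}

```text
time_s: 37.6
position: [0.4229, 0.3, 0.1579]
tcp_rot: [[-0.104, 0.047, 0.993], [-0.994, -0.048, -0.102], [0.043, -0.998, 0.052]]
force: [0.1, 0.3, -2.3]
opening: 0.066
```

Call:
{"op": "apply_moves", "data": {
  "steps": [
    {"x": 0, "y": 0, "z": -1, "spin": 0},
    {"x": 0, "y": 0, "z": -1, "spin": 0},
    {"x": 0, "y": 0, "z": 0, "spin": 0}
  ]
}}

```text
time_s: 37.9
position: [0.4233, 0.3002, 0.1576]
tcp_rot: [[-0.104, 0.049, 0.993], [-0.994, -0.047, -0.101], [0.042, -0.998, 0.054]]
force: [0.2, 0.2, -1.9]
opening: 0.068
```

Call:
{"op": "apply_moves", "data": {
  "steps": [
    {"x": 0, "y": 0, "z": 2, "spin": 0},
    {"x": 5, "y": -0.4, "z": 0, "spin": 0},
    {"x": 8, "y": -0.7, "z": 0, "spin": 0.005},
    {"x": 8, "y": -0.7, "z": 0, "spin": 0.005},
    {"x": 8, "y": -0.7, "z": 0, "spin": 0.005},
    {"x": 8, "y": -0.7, "z": 0, "spin": 0},
    {"x": 5, "y": -0.4, "z": 0, "spin": 0},
    {"x": 0, "y": 0, "z": 0, "spin": 0}
  ]
}}

```text
time_s: 38.7
position: [0.4706, 0.2961, 0.1591]
tcp_rot: [[-0.088, 0.051, 0.995], [-0.995, -0.046, -0.086], [0.042, -0.998, 0.055]]
force: [0.5, 0.5, -1.9]
opening: 0.066
```

Call:
{"op": "apply_moves", "data": {
  "steps": [
    {"x": 5, "y": -0.4, "z": 0, "spin": 0},
    {"x": 8, "y": -0.7, "z": 0, "spin": 0},
    {"x": 8, "y": -0.7, "z": 0, "spin": 0},
    {"x": 8, "y": -0.7, "z": 0, "spin": 0},
    {"x": 8, "y": -0.7, "z": 0, "spin": 0},
    {"x": 8, "y": -0.7, "z": 0, "spin": 0},
    {"x": 5, "y": -0.4, "z": 0, "spin": 0},
    {"x": 0, "y": 0, "z": 0, "spin": 0}
  ]
}}

```text
time_s: 39.5
position: [0.525, 0.2911, 0.1588]
tcp_rot: [[-0.088, 0.051, 0.995], [-0.995, -0.047, -0.086], [0.042, -0.998, 0.055]]
force: [0.2, 0.1, -2.5]
opening: 0.066
```

Call:
{"op": "apply_moves", "data": {
  "steps": [
    {"x": 5, "y": -0.4, "z": 0, "spin": 0},
    {"x": 8, "y": -0.7, "z": 0, "spin": 0},
    {"x": 8, "y": -0.7, "z": 0, "spin": 0},
    {"x": 8, "y": -0.7, "z": 0, "spin": 0},
    {"x": 7, "y": -0.6, "z": 0, "spin": 0},
    {"x": 6, "y": -0.5, "z": 0, "spin": 0},
    {"x": 0, "y": 0, "z": 0, "spin": 0},
    {"x": 0, "y": 0, "z": 0, "spin": 0}
  ]
}}

```text
time_s: 40.3
position: [0.5704, 0.287, 0.1584]
tcp_rot: [[-0.088, 0.049, 0.995], [-0.995, -0.047, -0.086], [0.043, -0.998, 0.053]]
force: [-0.2, 0.5, -2.6]
opening: 0.066
```

```bash
python3 look.py w20; python3 bd.py 20
python3 - <<'E'
from fit import *
import pickle
im,P,s=pickle.load(open('w20.pkl','rb'))
A=np.load('st.npy'); save('s20z',np.hstack([crop(A[0],210,270,310,395,4)[:500,:400],crop(im,180,150,320,300,3.34)[:500,:400]]))
E
```

```text
t 40.3 pos [570.4 287.  158.4] yaw -95.08 F [-0.2  0.5 -2.6] op 5.8 q [ 18.  36.  85.  -4.  58. 115.]
```

View pics/s20z.png

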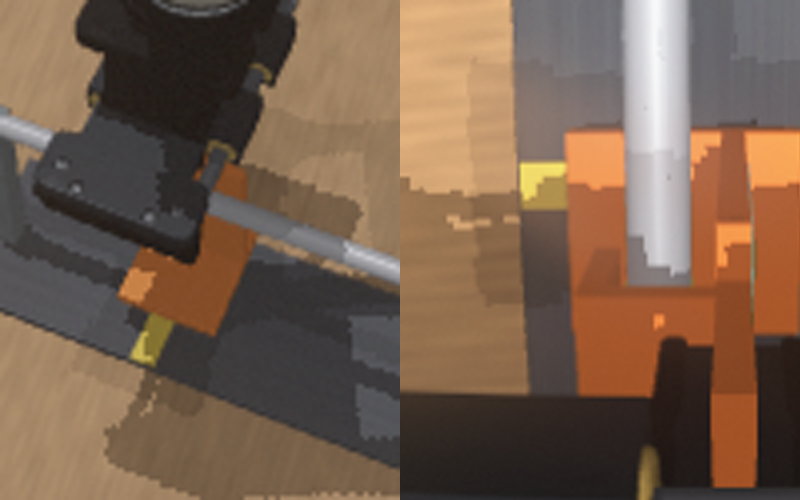

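Run:
```python
from fit import *
import pickle
im,P,s=pickle.load(open('w20.pkl','rb')); p=np.load('rail.npy')
def rf(X):
    d=(np.array(X[:2])*1000-p[:2]); c,sn=np.cos(p[2]),np.sin(p[2]); return round(c*d[0]+sn*d[1],1),round(-sn*d[0]+c*d[1],1)
print('stripe',rf(atz(P,'wrist',223.1,205.7,.006)))
# foot far edge of tag: z of foot top ~ .03+.008
for u,v in((180+(570-400)/3.34,150+131/3.34),(180+(795-400)/3.34,150+128/3.34)): 
    for z in(.03,.038): print('foot far edge',z,rf(atz(P,'wrist',u,v,z)))
print('tcp',rf(s['position']))
```

```text
stripe (np.float64(-38.5), np.float64(61.2))
foot far edge 0.03 (np.float64(-27.5), np.float64(81.4))
foot far edge 0.038 (np.float64(-26.7), np.float64(82.8))
foot far edge 0.03 (np.float64(32.8), np.float64(81.5))
foot far edge 0.038 (np.float64(32.0), np.float64(82.8))
tcp (np.float64(11.6), np.float64(55.1))
```

Call:
{"op": "apply_moves", "data": {
  "steps": [
    {"x": 4, "y": -0.3, "z": 0, "spin": 0},
    {"x": 3.2, "y": -0.3, "z": 0, "spin": 0},
    {"x": 0, "y": 0, "z": -1, "spin": 0},
    {"x": 0, "y": 0, "z": -1, "spin": 0},
    {"x": 0, "y": 0, "z": 0, "spin": 0}
  ]
}}

```text
time_s: 40.95
position: [0.5772, 0.2868, 0.1574]
tcp_rot: [[-0.087, 0.05, 0.995], [-0.995, -0.047, -0.085], [0.043, -0.998, 0.053]]
force: [1.3, -0.2, -1.4]
opening: 0.067
```

Call:
{"op": "apply_moves", "data": {
  "steps": [
    {"x": 0, "y": 0, "z": -1, "spin": 0},
    {"x": 0, "y": 0, "z": 0, "spin": 0}
  ]
}}

```text
time_s: 41.15
position: [0.5774, 0.2868, 0.1574]
tcp_rot: [[-0.087, 0.05, 0.995], [-0.995, -0.047, -0.085], [0.042, -0.998, 0.054]]
force: [0.0, -0.5, -1.2]
opening: 0.067
```

Call:
{"op": "apply_moves", "data": {
  "steps": [
    {"x": 0, "y": 0, "z": 0, "spin": 0},
    {"x": 0, "y": 0, "z": 0, "spin": 0},
    {"x": 0, "y": 0, "z": 0, "spin": 0},
    {"x": 0, "y": 0, "z": 0, "spin": 0},
    {"x": 0, "y": 0, "z": 0, "spin": 0},
    {"x": 0, "y": 0, "z": 0, "spin": 0},
    {"x": 0, "y": 0, "z": 0, "spin": 0}
  ],
  "grip": 70
}}

```text
time_s: 41.85
position: [0.5782, 0.2871, 0.1573]
tcp_rot: [[-0.087, 0.052, 0.995], [-0.995, -0.046, -0.085], [0.042, -0.998, 0.056]]
force: [-0.1, 0.5, -0.3]
opening: 0.617
```

Call:
{"op": "apply_moves", "data": {
  "steps": [
    {"x": 0, "y": 0, "z": 6, "spin": 0},
    {"x": 0, "y": 0, "z": 10, "spin": 0},
    {"x": 0, "y": 0, "z": 15, "spin": 0},
    {"x": 0, "y": 0, "z": 20, "spin": 0},
    {"x": 0, "y": 0, "z": 20, "spin": 0},
    {"x": 0, "y": 0, "z": 15, "spin": 0},
    {"x": 0, "y": 0, "z": 0, "spin": 0}
  ]
}}

```text
time_s: 42.55
position: [0.5784, 0.2872, 0.2508]
tcp_rot: [[-0.087, 0.055, 0.995], [-0.995, -0.045, -0.085], [0.04, -0.997, 0.059]]
force: [0.4, -0.0, 0.5]
opening: 0.806
```

```bash
python3 look.py w21; python3 bd.py 21
python3 - <<'E'
from fit import *
import pickle
im,P,s=pickle.load(open('w21.pkl','rb'))
A=np.load('st.npy'); save('s21z',np.hstack([crop(A[0],210,270,310,395,4)[:500,:400],crop(im,180,150,320,300,3.34)[:500,:400]]))
E
```

```text
t 42.55 pos [578.4 287.2 250.8] yaw -95.01 F [ 0.4 -0.   0.5] op 70.1 q [ 18.  30.  79.  -4.  69. 114.]
```

View pics/s21z.png

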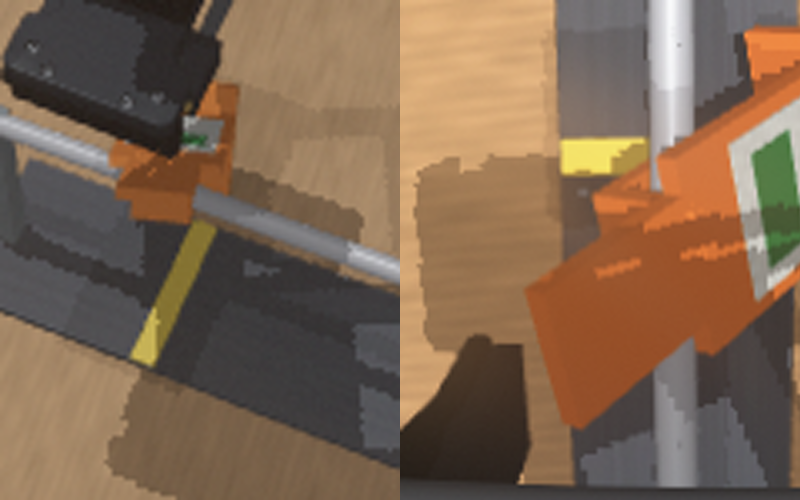

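Call:
{"op": "apply_moves", "data": {
  "steps": [
    {"x": 0, "y": 0, "z": 0, "spin": 0},
    {"x": 0, "y": 0, "z": 0, "spin": 0},
    {"x": 0, "y": 0, "z": 0, "spin": 0},
    {"x": 0, "y": 0, "z": 0, "spin": 0},
    {"x": 0, "y": 0, "z": 0, "spin": 0}
  ]
}}

```text
time_s: 43.2
position: [0.5743, 0.2857, 0.2428]
tcp_rot: [[-0.087, 0.041, 0.995], [-0.995, -0.05, -0.085], [0.046, -0.998, 0.045]]
force: [-0.5, -0.4, 0.1]
opening: 0.806
```

```bash
python3 look.py w22; python3 bd.py 22
python3 - <<'E'
from fit import *
A=np.load('st.npy'); save('s22z',crop(A[0],190,250,330,395,4)); save('t22z',crop(A[1],100,150,240,330,3.3))
E
```

```text
t 43.2 pos [574.3 285.7 242.8] yaw -94.99 F [-0.5 -0.4  0.1] op 70.1 q [ 18.  31.  79.  -4.  69. 114.]
```

View pics/w22.png

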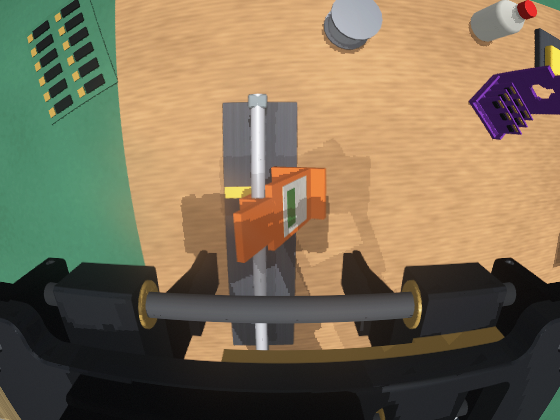

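View pics/s22z.png

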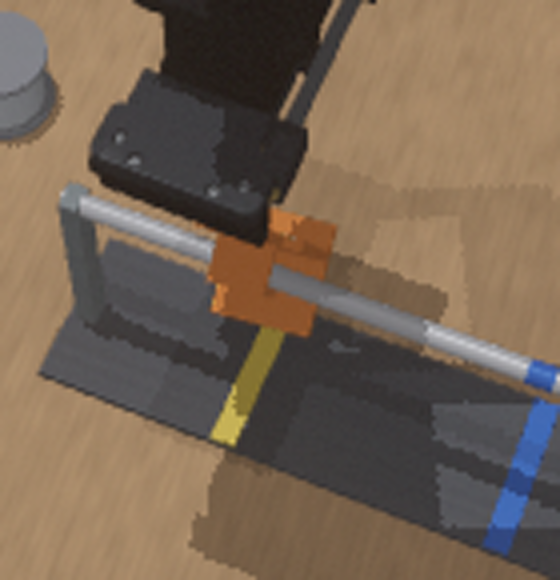

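View pics/t22z.png

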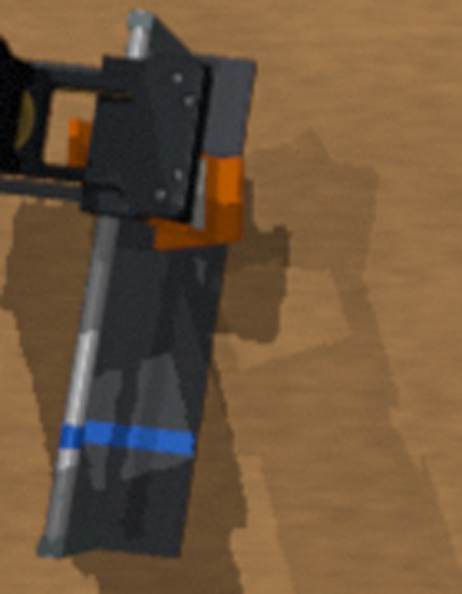

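Call:
{"op": "apply_moves", "data": {
  "steps": [
    {"x": 0, "y": -10, "z": 10, "spin": 0},
    {"x": 0, "y": -15, "z": 10, "spin": 0},
    {"x": 0, "y": -15, "z": 10, "spin": 0},
    {"x": 0, "y": -15, "z": 0, "spin": 0},
    {"x": 0, "y": -15, "z": 0, "spin": 0},
    {"x": 0, "y": -15, "z": 0, "spin": 0},
    {"x": 0, "y": -15, "z": 0, "spin": 0},
    {"x": 0, "y": 0, "z": 0, "spin": 0},
    {"x": 0, "y": 0, "z": 0, "spin": 0}
  ]
}}

```text
time_s: 44.25
position: [0.5744, 0.1741, 0.2771]
tcp_rot: [[-0.091, 0.043, 0.995], [-0.995, -0.051, -0.088], [0.047, -0.998, 0.048]]
force: [0.4, -0.1, -0.6]
opening: 0.806
```

```bash
python3 look.py w23; python3 bd.py 23
python3 - <<'E'
from fit import *
A=np.load('st.npy'); save('s23z',crop(A[0],190,250,330,395,4)); save('t23z',crop(A[1],100,150,240,330,3.3))
E
```

```text
t 44.25 pos [574.4 174.1 277.1] yaw -95.2 F [ 0.4 -0.1 -0.6] op 70.1 q [  8.  25.  84.  -3.  69. 104.]
```

View pics/w23.png

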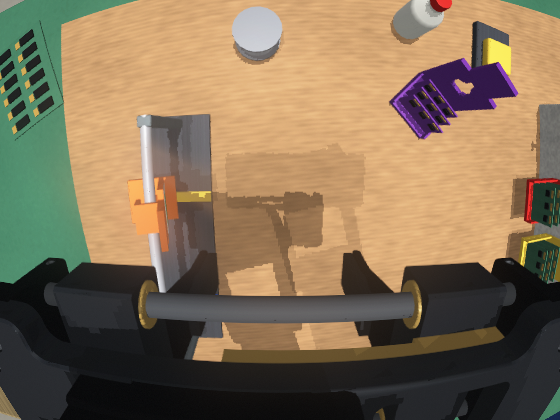

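View pics/s23z.png

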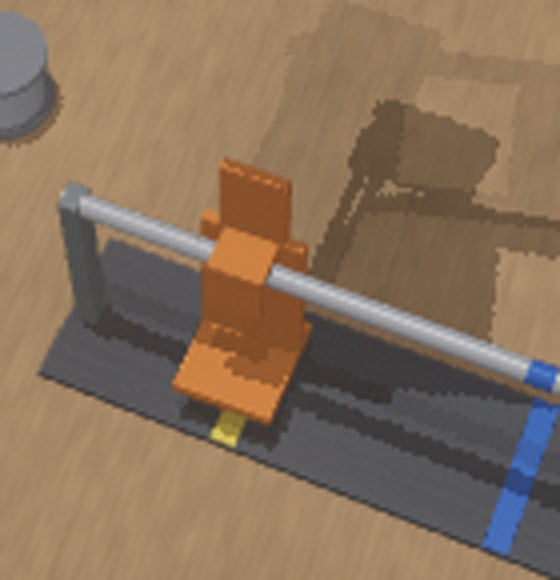

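View pics/t23z.png

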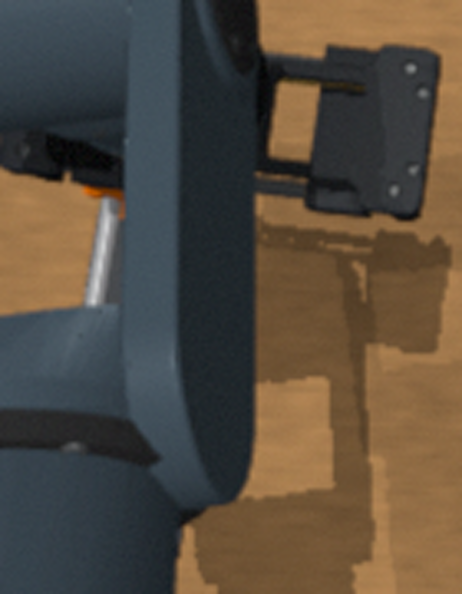

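Call:
{"op": "apply_moves", "data": {
  "steps": [
    {"x": 0, "y": -10, "z": 0, "spin": 0},
    {"x": 0, "y": -15, "z": 0, "spin": 0},
    {"x": 0, "y": -15, "z": 0, "spin": 0},
    {"x": 0, "y": -15, "z": 0, "spin": 0},
    {"x": 0, "y": -15, "z": 0, "spin": 0},
    {"x": 0, "y": -15, "z": 0, "spin": 0},
    {"x": 0, "y": -15, "z": 0, "spin": 0},
    {"x": 0, "y": -10, "z": 0, "spin": 0},
    {"x": 0, "y": 0, "z": 0, "spin": 0},
    {"x": 0, "y": 0, "z": 0, "spin": 0},
    {"x": 0, "y": 0, "z": 0, "spin": 0},
    {"x": 0, "y": 0, "z": 0, "spin": 0}
  ]
}}

```text
time_s: 45.6
position: [0.5739, 0.0553, 0.2769]
tcp_rot: [[-0.089, 0.043, 0.995], [-0.995, -0.051, -0.087], [0.047, -0.998, 0.048]]
force: [-0.3, 0.7, -0.1]
opening: 0.809
```

```bash
python3 look.py w24; python3 bd.py 24
python3 - <<'E'
from fit import *
A=np.load('st.npy'); save('s24z',crop(A[0],190,250,330,395,4)); save('t24z',crop(A[1],100,150,240,330,3.3))
E
```

```text
t 45.6 pos [573.9  55.3 276.9] yaw -95.11 F [-0.3  0.7 -0.1] op 70.4 q [-4. 23. 88. -3. 67. 92.]
```

View pics/w24.png

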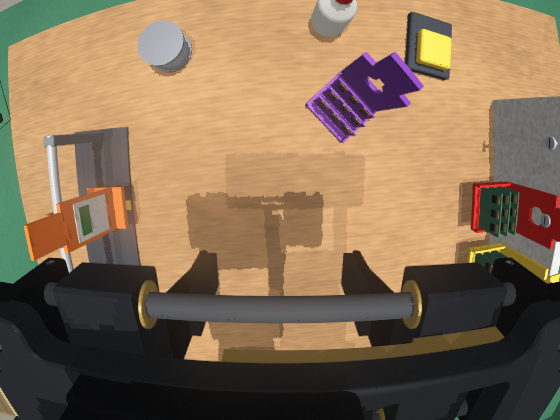

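View pics/s24z.png

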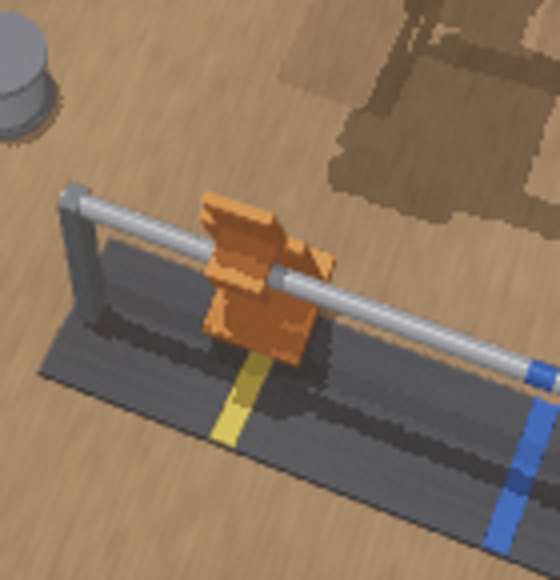

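View pics/t24z.png

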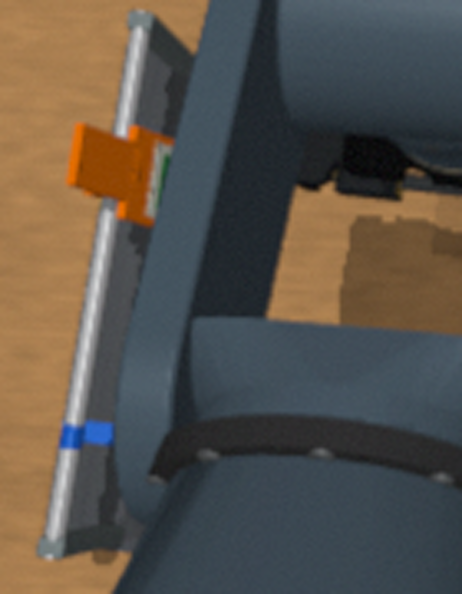

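Call:
{"op": "apply_moves", "data": {
  "steps": [
    {"x": 0, "y": -10, "z": 0, "spin": 0},
    {"x": 0, "y": -15, "z": 0, "spin": 0},
    {"x": 0, "y": -15, "z": 0, "spin": 0},
    {"x": 0, "y": -15, "z": 0, "spin": 0},
    {"x": 0, "y": -10, "z": 0, "spin": 0},
    {"x": 0, "y": 0, "z": 0, "spin": 0},
    {"x": 0, "y": 0, "z": 0, "spin": 0},
    {"x": 0, "y": 0, "z": 0, "spin": 0},
    {"x": 0, "y": 0, "z": 0, "spin": 0},
    {"x": 0, "y": 0, "z": 0, "spin": 0},
    {"x": 0, "y": 0, "z": 0, "spin": 0},
    {"x": 0, "y": 0, "z": 0, "spin": 0}
  ]
}}

```text
time_s: 46.95
position: [0.5736, -0.0151, 0.2769]
tcp_rot: [[-0.088, 0.044, 0.995], [-0.995, -0.051, -0.086], [0.047, -0.998, 0.048]]
force: [-0.1, 0.3, -0.0]
opening: 0.806
```

Run:
```python
from fit import *
L=[]
for i in range(12):
    S=imaging.capture('side'); L.append(crop(S,215,270,285,370,2)); 
    for j in range(3): imaging.capture('side')
save('sw',np.vstack([np.hstack(L[:5]),np.hstack(L[5:10])])); print(read_state()['time_s'])
```

```text
49.35
```

View pics/sw.png

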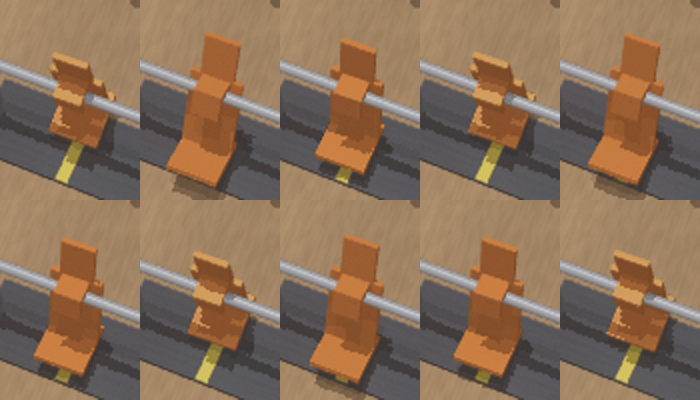

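```bash
cat > sw.py <<'E'
from fit import *
import sys
n=int(sys.argv[2])
for i in range(n): imaging.capture('side')
L=[]
for i in range(10):
    S=imaging.capture('side'); L.append(crop(S,215,270,285,370,2)); 
save(sys.argv[1],np.vstack([np.hstack(L[:5]),np.hstack(L[5:10])])); print(read_state()['time_s'])
E
python3 sw.py sw2 150
```

```text
57.35
```

View pics/sw2.png

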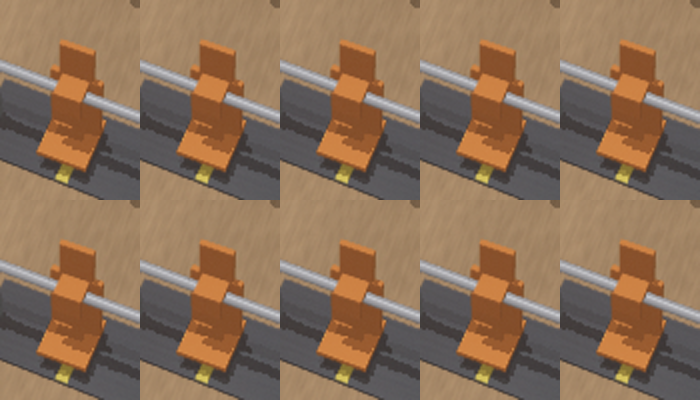

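```bash
python3 look.py w25; python3 bd.py 25
python3 - <<'E'
from fit import *
import pickle
from scipy.optimize import minimize
A=np.load('st.npy'); PP={c:imaging.camera_params(c) for c in('top','side')}
p=np.load('rail.npy')
im=A[0]; H=cv2.cvtColor(im,cv2.COLOR_RGB2HSV).astype(int)
m=((H[...,0]>=5)&(H[...,0]<17)&(H[...,1]>150)&(H[...,2]>60)); k=np.zeros(m.shape,np.uint8); k[280:365,225:275]=m[280:365,225:275]
k=cv2.morphologyEx(k,cv2.MORPH_OPEN,np.ones((3,3),np.uint8))
rc=(222,280,280,370)
def pose(q):
    ym,tilt,yaw,xo=q[0],q[1]/20,85+q[2],q[3]
    R=crot(yaw,0,0)@Rotation.from_euler('y',tilt,degrees=False).as_matrix()
    hk=T((p[0]/1e3,p[1]/1e3,p[2]),np.array([xo,ym,130])/1e3)[0]
    return R,hk-R@np.array([.013,0,.1])
def silR(P,c,parts,R,t,rect):
    x0,y0,x1,y1=rect; mm=np.zeros(((y1-y0)*4,(x1-x0)*4),np.uint8)
    for b in parts:
        q=proj(P,c,b@R.T+t); h=cv2.convexHull((((q+0.5-(x0,y0))*4-0.5)*16).astype(np.int32)); cv2.fillConvexPoly(mm,h,255,cv2.LINE_8,4)
    return cv2.resize(mm,(x1-x0,y1-y0),interpolation=cv2.INTER_AREA)/255.
def cost(q):
    R,t=pose(q); return np.abs(silR(PP['side'],'side',TAG,R,t,rc)-k[rc[1]:rc[3],rc[0]:rc[2]]).sum()
s=np.array([60.,0,0,0]); r=minimize(cost,s,method='Nelder-Mead',options=dict(initial_simplex=np.array([s,s+[8,0,0,0],s+[0,2,0,0],s+[0,0,5,0],s+[0,0,0,3]]),xatol=.05,fatol=.05))
print(r.x,r.fun,k.sum(),'mark',p[3])
o=im.copy(); R,t=pose(r.x); draw6(o,PP['side'],'side',TAG,t,R,(0,255,255)); save('s25o',crop(o,210,270,290,375,5)); save('s25r',crop(im,210,270,290,375,5))
save('t25z',crop(A[1],100,150,240,330,3.3))
E
```

```text
t 57.35 pos [573.6 -15.5 276.9] yaw -95.09 F [ 0.3 -0.7  0.3] op 69.9 q [-11.  22.  88.  -3.  66.  85.]
[65.2585307  -1.10378689  0.33826892  1.03300459] 146.1921568627451 1374 mark 60.409685194444194
```

View pics/s25o.png

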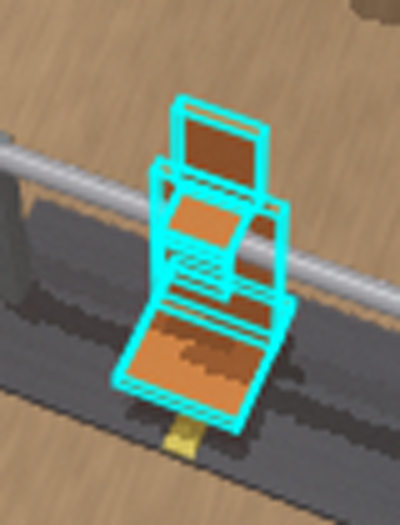

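View pics/t25z.png

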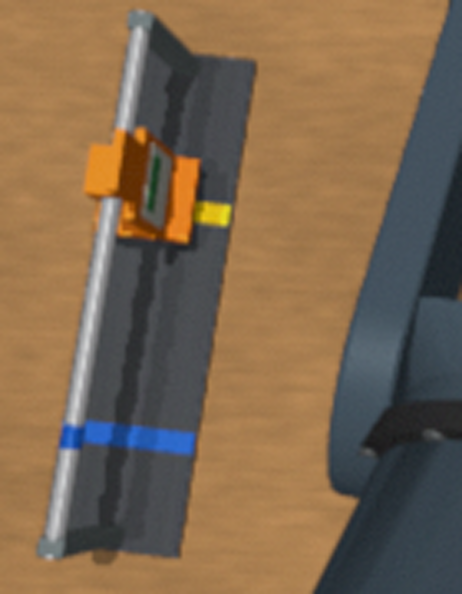

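View pics/w25.png

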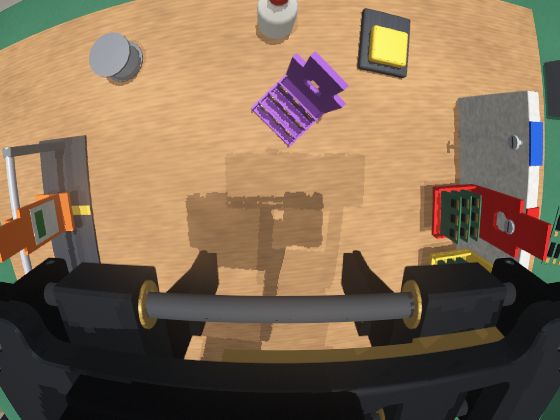

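```bash
cat > tagfit.py <<'E'
from fit import *
def run(A):
    PP={c:imaging.camera_params(c) for c in('top','side')}; p=np.load('rail.npy')
    ims={'side':A[0],'top':A[1]}; rcs={'side':(215,270,290,375),'top':(115,180,172,235)}
    ks={}
    for c in ims:
        H=cv2.cvtColor(ims[c],cv2.COLOR_RGB2HSV).astype(int); rc=rcs[c]
        m=((H[...,0]>=5)&(H[...,0]<17)&(H[...,1]>(150 if c=='side' else 190))&(H[...,2]>60)); k=np.zeros(m.shape,np.uint8); k[rc[1]:rc[3],rc[0]:rc[2]]=m[rc[1]:rc[3],rc[0]:rc[2]]
        k=cv2.morphologyEx(k,cv2.MORPH_OPEN,np.ones((3,3),np.uint8)); n,l,st,_=cv2.connectedComponentsWithStats(k); k=(l==1+np.argmax(st[1:,4])).astype(np.uint8)
        if c=='top': k=cv2.morphologyEx(k,cv2.MORPH_CLOSE,np.ones((9,9),np.uint8))
        ks[c]=k
    def pose(q):
        R=crot(85+q[2],0,0)@Rotation.from_euler('y',q[1]/20).as_matrix()
        hk=T((p[0]/1e3,p[1]/1e3,p[2]),np.array([q[3],q[0],130])/1e3)[0]
        return R,hk-R@np.array([.013,0,.1])
    def silR(P,c,R,t,rect):
        x0,y0,x1,y1=rect; mm=np.zeros(((y1-y0)*4,(x1-x0)*4),np.uint8)
        for b in TAG:
            q=proj(P,c,b@R.T+t); h=cv2.convexHull((((q+0.5-(x0,y0))*4-0.5)*16).astype(np.int32)); cv2.fillConvexPoly(mm,h,255,cv2.LINE_8,4)
        return cv2.resize(mm,(x1-x0,y1-y0),interpolation=cv2.INTER_AREA)/255.
    for cs in(['side'],['top'],['side','top']):
        def cost(q):
            R,t=pose(q); return sum(np.abs(silR(PP[c],c,R,t,rcs[c])-ks[c][rcs[c][1]:rcs[c][3],rcs[c][0]:rcs[c][2]]).sum() for c in cs)
        s=np.array([62.,-1,0,0]); r=minimize(cost,s,method='Nelder-Mead',options=dict(initial_simplex=np.array([s,s+[8,0,0,0],s+[0,2,0,0],s+[0,0,5,0],s+[0,0,0,3]]),xatol=.05,fatol=.05))
        print(cs,'y %.1f tilt %.3f dyaw %.1f x %.1f'%(r.x[0],r.x[1]/20,r.x[2],r.x[3]),r.fun.round(0),[int(ks[c].sum()) for c in cs])
    return r.x,PP,pose
if __name__=='__main__':
    A=np.load('st.npy'); x,PP,pose=run(A)
    o=A[1].copy(); R,t=pose(x); draw6(o,PP['top'],'top',TAG,t,R,(0,255,255)); save('tfo',crop(o,110,175,190,240,7))
E
python3 tagfit.py
```

```text
['side'] y 65.3 tilt -0.049 dyaw 0.2 x 1.0 144.0 [1374]
['top'] y 57.9 tilt -0.273 dyaw -27.2 x 7.7 517.0 [269]
['side', 'top'] y 65.0 tilt -0.062 dyaw 0.2 x 1.2 836.0 [1374, 269]
```

View pics/tfo.png

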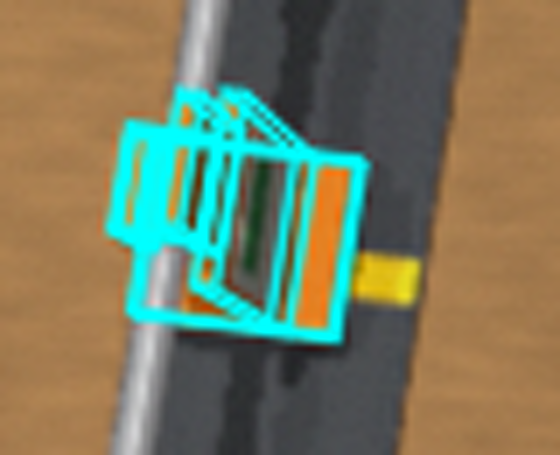

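Run:
```python
from fit import *
A=np.load('st.npy'); PP={c:imaging.camera_params(c) for c in('top','side')}
o=A[0].copy()
for x in(.5298,.4298): draw(o,PP['side'],'side',CAR,(x,-.3025,np.radians(-90),.035),(0,255,255))
save('fin',np.hstack([crop(A[0],270,90,410,190,2.8),crop(o,270,90,410,190,2.8)]))
t0=cv2.imread('pics/top0.png')[:,:,::-1]
for n,r in(('spool',(192,105,228,148)),('flux',(288,98,320,140)),('tray',(345,115,388,164))):
    d=np.abs(t0[r[1]:r[3],r[0]:r[2]].astype(int)-A[1][r[1]:r[3],r[0]:r[2]]).max(2); print(n,(d>40).sum(),d.size)
```

```text
spool 0 1548
flux 366 1344
tray 344 2107
```

View pics/fin.png

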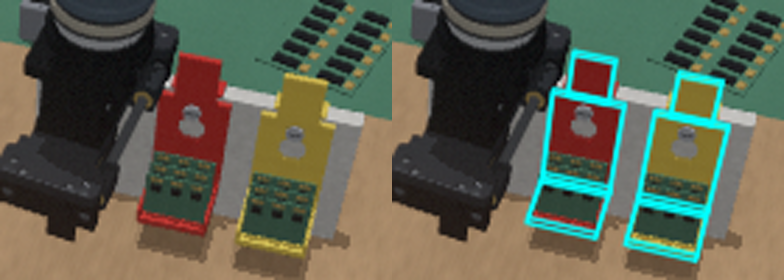

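View pics/s_25.png

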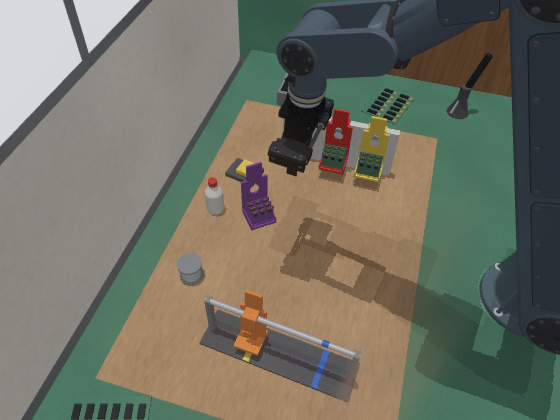

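Run:
```python
from rig import job, read_state
s=read_state(); print(s['time_s'],s['force'],s['opening'])
print(job.hand_in())
```

```text
57.5 [-0.66436331  0.438508   -0.57781316] 0.8008273412102664
the job is handed in; nothing more can be done
None
```

I hung the red and yellow carriers on their own screws; no blue carrier was on the bench. I then hooked the orange tag over the rail at the blue band and slid it to the yellow mark, where I left it hanging. The job was handed in at 57.5 s and reported no verdict.

Last checks:
- **Carriers:** both look fully home with the screw at the top of the slot. The model overlay matches in the side view, and both stopped at the height expected for home, about 175 mm at the TCP.
- **Tag position:** at rest on the rail, tilted about 0.05 rad. It sits about 4–5 mm past the middle of the mark; the limit is 12 mm.
- **Tag swing:** after release it swung widely on the rail for several seconds, cause unknown. I waited until consecutive pictures showed no motion before handing in.
- **Disagreements:** the tag fit from the top view alone was poor because little of the tag could be picked out in that picture. I relied on the side-view fit, and its outline also lay well over the tag in the top picture.
- **Bystanders:** the spool is unchanged in the top view. My before-and-after top-view comparison flagged differences at the bottle and the tray. I put that down to the arm covering them but did not check the top view for it. In the side view both look to be where they started.

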